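# Check a reamed bore with a go / no-go plug gauge

### The arm

A 6-joint arm with a two-finger parallel gripper is mounted at the origin on the work surface. World frame = base frame: x ahead of the robot, y to its left, z up, the work surface at z = 0. Lengths are in mm, angles in rad, forces in N, time in s.
With the tool pointing down it reaches from about 350 to 875 mm from the base axis. Payload 4.2 kg.
Tool frame: the origin (TCP) lies at the very end of the fingers, on their centre line; the grasp point (between the pads) lies 19 mm behind it; x points along the fingers, y is the direction in which the jaws open and shut, and the axes are right-handed (so a half turn about x gives the same grasp; the last joint's range is limited). The gripper opens to 85 mm and grips with 20 to 120 N. Pads are 22 mm wide; open, the fingers measure 114 mm over their backs; the gripper's body (76 mm by 85 mm) begins 54 mm behind the grasp point. The pads swing forward as they close: fully open they stand 13 mm farther back than shut.
Start: joints at [-0.984, 0.385, 0.008, 0, -1.194, -0.259], TCP at [201.241, -591.694, 231.312] pointing down, gripper open.
Joint ranges: [-3.14, 3.14], [-1.21, 2.06], [-1.07, 1.41], [-3.16, 2.05], [-2.99, -0.16], [-3.1, 3.1]. Speed limits (rad/s): [2.79, 2.79, 3.14, 3.14, 3.14, 3.14].

### API

Orientations are given as a 3x3 rotation matrix whose columns are the frame's x, y, z axes.
In Python, from station import ctrl, viewer, trace, place_of gives the robot as it stands.
- The arm moves only by the shell command python3 -m pendant 'ROWS'. ROWS is JSON, a list of rows, each an object of numbers: "dx", "dy", "dz": the shift along the tool's x, y, z in m; "wx", "wy", "wz": the turn, a rotation vector about the tool's x, y, z in degrees; "jaw": the opening, from -1 (shut) to 1 (fully open), so that 0 is half open. In form: [{"dx": .., "dy": .., "dz": .., "wx": .., "wy": .., "wz": .., "jaw": ..}, ...]. A call has 1 to 12 rows; each row shifts and turns the pose as measured when the row begins, along the tool's axes as they then stand; what a row does not reach is not made up. A row lasts 1/10 s, in which the tool goes at most 50 mm and 8.59 degrees, less where a joint would pass 70% of its speed; a pose out of reach is approached as far as the arm can. A call with a gripper value outside its range is refused whole. The fingers move at their own pace and stop on an object; the grip force is fixed at half the most. Time passes only in rows, so rows that do not move let the fingers close. It gives the time, the measured TCP pose, the force and the opening at its end, in the units of the state.
- ctrl.observe(): the state, without advancing time (a new reading comes with each control period).
- viewer.read_camera(name): name is "side" or "top" or "wrist"; returns a dict with "image" (420x560x3 uint8, red, green, blue), "depth" (420x560 float32, mm along the optical axis (not along the pixel's ray), 0 where there is no reading), "fovy" (degrees; the focal length in pixels is half the picture's height over the tangent of half this angle, whatever the lens; pixels are square), "cx", "cy" (the principal point, pixels), "origin" and "attitude" of the camera in the world. Camera axes: x right, y up, looking along -z (the intrinsics and any distortion apply to the point x, -y, -z); pixel columns grow to the right and rows downward; lengths in mm; the calibration is good to about 2 mm. A picture is of the moment at which its call begins.
- ctrl.finish_job(): hands the job in, once; it reports no verdict.
Trained networks look in a picture, given as the dict that the camera call returned (one of the last four; its "shot" number tells which), for a name from the list of things; names that differ only in an ending like _2 or _b are one class to them, and where a whole thing is asked for, a point or a joint stands for the part that bears it (a point fixed in the world has none). Each returns a list of dicts, best first, with "p" (0 to 1); they miss things now and then, are a little off and sometimes report something else, mostly with a low value. They report only what shows in the picture. A call takes as long as a camera call. They do not tell look-alikes from the thing itself.
- trace(picture, name): "mask" (420x560 bool, what is visible of it) and "bbox" ([left, top, right, bottom] in pixels, round what is visible of it).
- place_of(picture, name): "position" ([column, row] in pixels: a listed point, or the origin of a listed thing).
The state is a dict: "t": time; "joint_positions": joint angles; "dq": joint speeds; "effort": joint torques, N m; "tool_pos": TCP position; "tcp_rot": TCP orientation; "wrist_force": force on the tool from outside, world axes, zero at the start; "ft_torque": the same for the moment, N m; "width": finger opening in mm.
Only numpy, scipy, OpenCV 4.12 (cv2) and the standard library are available. Lean on these libraries where they do the work, as an engineer would, in place of code of your own. Each camera call takes 0.05 s, during which the arm holds its last target.

### The job

Check the bore of the clamped steel block with the double-ended plug gauge: push its long, thinner go end in until the collar is home against the block, draw it out and set the gauge back down in its cradle, letting go. Then take it again the other way, and press its short, thicker no-go end squarely and lightly against the mouth of the bore to show that it is refused. Finish with the gauge lying in its cradle, released; never force it or drop it, and leave the other things on the bench where they are.

Things in the scene. Friction and masses are not known exactly. Their poses are not given: they have to be found in the camera images.
- gauge_mid (a point): Centre of the plug gauge's handle, on its axis; where to grip. One straight round piece 180 mm long, 0.3 to 0.6 kg, its centre of mass within 10 mm of here, lying level in the cradle. Its x axis points to the go end. Handle: aluminium, 26 mm diameter, 100 mm long (x -50 to +50), then at each end a steel collar of 38 mm diameter, 5 mm thick. It may be rolled about its own axis.
- go_tip (a point): Centre of the flat tip of the go end, on the gauge's axis, 100 mm from the handle's centre along the gauge's +x. The go end is the long one: 45 mm beyond its collar, 28 mm diameter, the last 6 mm tapering to 23 mm.
- nogo_tip (a point): Centre of the flat face of the no-go end, on the gauge's axis, 80 mm from the handle's centre along the gauge's -x. The no-go end is the short one: 25 mm beyond its collar, 33 mm diameter.
- bore_mouth (a point): Centre of the bore's mouth, in the steel block's flat face towards the robot (within 20 degrees), 80 mm above the bench. x runs level along the bore, into the block; y across the face, z up. The bore, 30 mm in diameter, goes right through, 60 mm deep. The go end enters it for 45 mm, then its collar meets the face; the no-go end cannot enter.
- fixture: The steel block (60 mm along x, 74 mm wide, top 115 mm above the bench) standing on its grey base plate, 12 mm thick, that reaches 20 mm out in front of the face and 75 mm to each side; a clamp 34 mm high on either side. It does not move. Origin on the bench under the block's centre, 30 mm behind the mouth; x as the bore. It may stand on either side of the bench.
- cradle_seat (a point): Where the handle's centre lies in the cradle, 80 mm above the bench; x along the gauge's axis, z up. Two V rests, each 8 mm thick, centred 38 mm either side along x, carry the handle, which is free between them. Their flanks slope at 45 degrees and open to 25 mm either side, centring the handle; lengthwise there is 8 mm of play before a collar rides on a rest.
- cradle: The cradle: two V rests (see its seat) on a dark wooden base 150 (x) by 90 mm, 14 mm thick. It does not move. Origin at the centre of its underside. The gauge may be laid in it either way round. It may stand on either side of the bench.
- channel: Bystander: aluminium channel offcut, 110 x 40 x 30 mm, lying on the bench; origin at the centre of its underside.
- flat_bar: Bystander: dark steel flat bar offcut, 140 x 40 x 16 mm, lying on the bench; origin at the centre of its underside.
- oil_can: Bystander: upright grey can, 60 mm diameter, 110 mm tall; origin at the centre of its underside.
There are look-alikes about, which are no part of the job. Leave any blue look-alike of the part that bears gauge_mid alone.

How it is judged:
By the outcome, as a careful person would: the job done as asked, in the order asked, and still so for the second after the job is handed in, with the robot touching nothing.
It also fails if it takes over 72 s, if anything falls off the work surface, if the arm or the gripper's body presses on something with over 40 N, if the wrist force passes 120 N, or if a joint passes its speed limit or range.

## Working session

There is one attempt and no reset: what is moved stays moved. The work goes in short steps, Python scripts to look and compute and a shell command to move; the robot and the scene stay as the last step left them, time stands still between calls to the robot, and variables do not carry over. Pictures are saved under pics/ and viewed, and the job is handed in when it is done.

```bash
ls; mkdir -p pics
cat > h.py <<'E'
import numpy as np, cv2
from station import ctrl, viewer, trace, place_of
def cam(n): return viewer.read_camera(n)
def save(p,name): cv2.imwrite('pics/'+name,cv2.cvtColor(p['image'],cv2.COLOR_RGB2BGR))
def f(p): return p['image'].shape[0]/2/np.tan(np.radians(p['fovy'])/2)
def pt(p,u,v,d):
    F=f(p); c=np.array([(u-p['cx'])/F*d,-(v-p['cy'])/F*d,-d])
    return np.array(p['origin'])+np.array(p['attitude']).reshape(3,3)@c
def cloud(p):
    d=p['depth'];v,u=np.mgrid[0:d.shape[0],0:d.shape[1]]
    F=f(p);c=np.stack([(u-p['cx'])/F*d,-(v-p['cy'])/F*d,-d],-1)
    return c@np.array(p['attitude']).reshape(3,3).T+np.array(p['origin'])
def proj(p,X):
    c=np.array(p['attitude']).reshape(3,3).T@(np.array(X)-p['origin']);F=f(p)
    return p['cx']+F*c[0]/-c[2], p['cy']-F*c[1]/-c[2]
def ray(p,u,v,z):
    o=np.array(p['origin']);r=pt(p,u,v,1.)-o
    return o+r*(z-o[2])/r[2]
E
python3 - <<'E'
from h import *
s=ctrl.observe();print({k:np.round(v,3).tolist() for k,v in s.items()})
for n in ['top','side','wrist']:
    p=cam(n);save(p,n+'0.png');print(n,{k:np.round(p[k],3).tolist() for k in p if k not in('image','depth')})
    for t in ['gauge_mid','go_tip','nogo_tip','bore_mouth','cradle_seat','cradle','fixture','oil_can']:
        for r in place_of(p,t)[:3]:
            u,v=r['position'];d=p['depth'][int(np.clip(v,0,419)),int(np.clip(u,0,559))]
            print(t,round(r['p'],2),np.round([u,v]),np.round(pt(p,u,v,d)))
E
```

```text
pics
{'t': 0.0, 'joint_positions': [-0.984, 0.386, 0.007, -0.001, -1.194, -0.259], 'dq': [0.001, 0.0, -0.001, 0.0, -0.001, -0.001], 'effort': [0.001, -39.229, 18.839, 4.186, -0.005, 0.0], 'tool_pos': [201.066, -591.162, 230.233], 'tcp_rot': [[-0.001, -0.322, 0.947], [0.002, 0.947, 0.322], [-1.0, 0.002, -0.0]], 'wrist_force': [-0.216, 0.754, 0.184], 'ft_torque': [-0.01, -0.001, -0.029], 'width': 85.366}
top {'fovy': 44.547, 'cx': 276.146, 'cy': 209.579, 'origin': [446.057, 51.224, 1158.419], 'attitude': [[0.028, 0.993, -0.116], [-0.999, 0.026, -0.023], [-0.02, 0.117, 0.993]], 'shot': 1}
gauge_mid 0.88 [225. 210.] [566. 182.  95.]
gauge_mid 0.7 [229. 133.] [748. 189.  34.]
go_tip 0.73 [271. 114.] [805.  96.  -3.]
go_tip 0.68 [181. 202.] [594. 297.   1.]
nogo_tip 0.98 [198. 144.] [722. 257.  36.]
nogo_tip 0.7 [263. 219.] [549. 103.  97.]
bore_mouth 0.75 [415. 214.] [ 575. -228.   39.]
cradle_seat 0.63 [228. 214.] [559. 177.  93.]
cradle 0.95 [233. 217.] [552. 165.  93.]
cradle 0.41 [415. 215.] [ 575. -232.   16.]
fixture 0.94 [402. 206.] [ 582. -181.  119.]
oil_can 0.56 [319. 158.] [677
[... 297 characters left out ...]
85 [213. 252.] [578. 274.  81.]
go_tip 0.6 [213. 194.] [792.  98.  31.]
go_tip 0.35 [249. 259.] [555. 190.  17.]
nogo_tip 0.96 [176. 236.] [732. 265.  27.]
nogo_tip 0.65 [279. 224.] [532. 114.  91.]
bore_mouth 0.89 [350. 164.] [ 563. -195.   94.]
cradle_seat 0.64 [248. 234.] [561. 186.  90.]
cradle_seat 0.62 [340. 184.] [ 576. -179.   29.]
cradle 0.91 [251. 262.] [546. 193.  16.]
fixture 0.61 [340. 181.] [ 581. -182.   36.]
fixture 0.19 [336. 251.] [435.  16.   4.]
oil_can 0.66 [271. 195.] [678.  -9.  28.]
wrist {'fovy': 62.127, 'cx': 282.107, 'cy': 206.379, 'origin': [126.436, -617.034, 373.16], 'attitude': [[-0.322, -0.901, -0.29], [0.947, -0.306, -0.1], [0.001, -0.307, 0.952]], 'shot': 3}
```

View pics/top0.png

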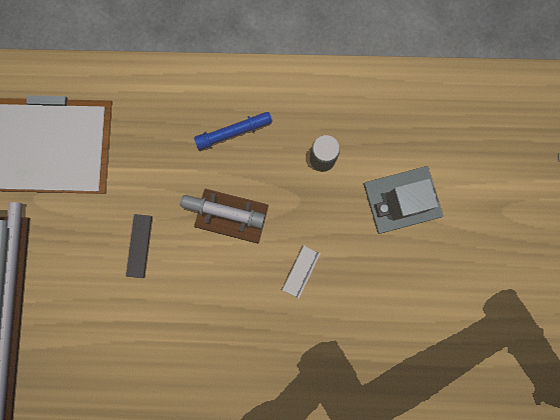

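View pics/side0.png

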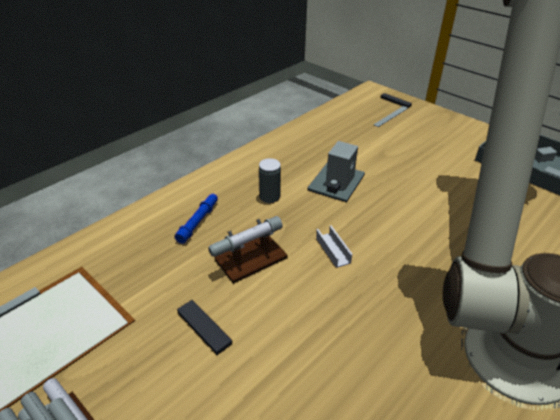

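Run:
```python
import cv2,numpy as np
a=cv2.imread('pics/top0.png');b=cv2.imread('pics/side0.png')
def c(i,x,y,w,h,s): return cv2.resize(i[y:y+h,x:x+w],None,fx=s,fy=s,interpolation=cv2.INTER_CUBIC)
r1=np.hstack([c(a,170,170,110,80,3.6),c(a,350,150,110,80,3.6)])
r2=np.hstack([c(b,195,205,110,80,3.6),c(b,290,130,110,80,3.6)])
cv2.imwrite('pics/crop0.png',np.vstack([r1,r2]))
```

```text
(no output)
```

View pics/crop0.png

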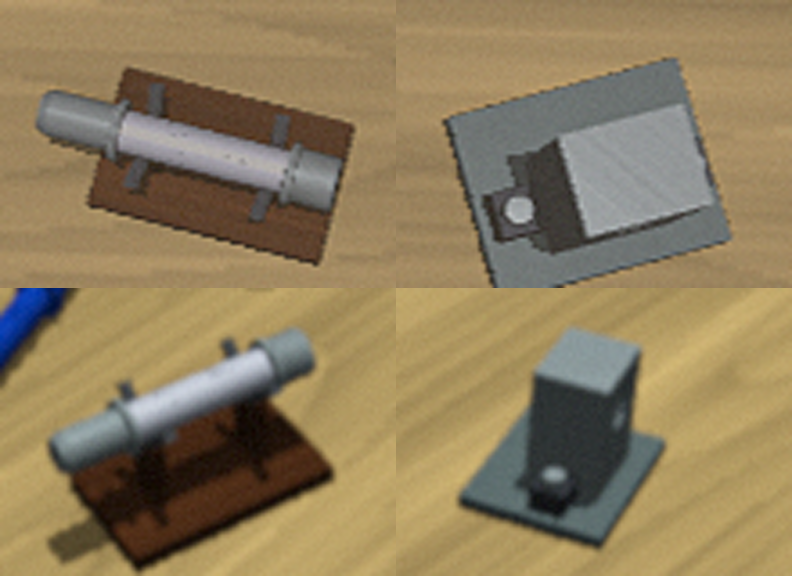

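Run:
```python
from h import *
for n in ['top','side']:
    p=cam(n);C=cloud(p);D=p['depth']>0
    print(n)
    for r in trace(p,'gauge_mid')[:3]:
        m=r['mask']&D; P=C[m]; print('mask',round(r['p'],2),r['bbox'],m.sum(),np.round(np.median(P,0)))
        P=P[P[:,2]>65]
        if len(P)<50: continue
        vx=cv2.fitLine(P[:,:2].astype(np.float32),cv2.DIST_HUBER,0,.01,.01).ravel()
        d=vx[:2]*np.sign(vx[1]);q=P[:,:2]@d
        print('dir deg',np.degrees(np.arctan2(d[1],d[0])),'c',vx[2:],'ext',np.percentile(q,[0.5,99.5]), 'ends',[vx[2:]+d*(e-vx[2:]@d) for e in np.percentile(q,[.5,99.5])],'z',np.percentile(P[:,2],[5,50,95]))
        for b in np.arange(q.min(),q.max(),10):
            k=(q>=b)&(q<b+10); S=P[k]; o=S[:,:2]@np.array([-d[1],d[0]]); print(round(b-q.min()),k.sum(),np.round([S[:,2].max(),o.min(),o.max()],1))
    for r in trace(p,'fixture')[:1]:
        m=r['mask']&D; P=C[m]
        T=P[(P[:,2]>108)&(P[:,2]<122)]; print('top',len(T),T.mean(0),cv2.minAreaRect(T[:,:2].astype(np.float32)))
        B=P[(P[:,2]>6)&(P[:,2]<20)]; print('base',len(B),cv2.minAreaRect(B[:,:2].astype(np.float32)))
    for r in trace(p,'cradle')[:1]:
        P=C[r['mask']&D];B=P[(P[:,2]>7)&(P[:,2]<22)]; print('cradle base',len(B),cv2.minAreaRect(B[:,:2].astype(np.float32)))
```

```text
top
mask 0.97 [191.9, 113.3, 272.7, 150.8] 934 [757. 179.  32.]
mask 0.75 [182.1, 193.0, 264.7, 227.9] 1114 [566. 189.  93.]
dir deg 76.94982 c [565.38556 188.38416] ext [223.02794391 400.47534111] ends [array([545.47928948, 102.50381065]), array([585.54766142, 275.3682227 ])] z [85.91111406 93.43749848 99.42713229]
0 73 [ 102.5 -523.7 -494.4]
10 70 [ 100.8 -523.9 -493.6]
20 74 [ 103.4 -524.3 -492.9]
30 55 [ 100.1 -521.5 -496.7]
40 56 [  98.9 -520.7 -496.7]
50 57 [  99.6 -521.  -497. ]
60 56 [  97.2 -521.8 -497.3]
70 56 [  97.8 -521.8 -497. ]
80 60 [  98.3 -521.7 -496.6]
90 56 [ 100.1 -521.7 -496. ]
100 58 [  99.2 -521.6 -496.4]
110 58 [  99.4 -521.5 -496.5]
120 59 [  98.3 -521.7 -493.1]
130 71 [ 104.9 -524.9 -492.1]
140 61 [ 100.5 -522.2 -495.3]
150 63 [  99.8 -521.9 -495.1]
160 63 [  99.2 -523.  -494.8]
170 49 [  99.3 -521.9 -495.3]
top 1090 [ 601.03187184 -209.48082482  116.69437152] ((601.6165161132812, -210.53985595703125), (60.310516357421875, 76.0428466796875), 16.4468936920166)
base 1878 ((610.9680786132812, -207.57601928710938), (120.0047607421875, 151.3114471435547), 16.270
[... 682 characters left out ...]
 [  95.  -516.1 -494.2]
110 49 [  96.2 -516.2 -494.2]
120 38 [  94.9 -514.3 -492.9]
130 75 [ 100.5 -521.5 -489.1]
140 51 [  96.7 -514.6 -493.2]
150 54 [  95.9 -513.4 -491.6]
160 58 [  96.7 -515.9 -491.7]
170 72 [  97.  -519.  -490.5]
180 3 [  93.6 -515.2 -495. ]
mask 0.78 [175.6, 192.8, 218.4, 242.8] 690 [748. 195.  29.]
top 375 [ 597.85686019 -207.5106379   115.43867339] ((600.1617431640625, -210.16964721679688), (60.354225158691406, 78.9699935913086), 17.218170166015625)
base 747 ((610.49072265625, -206.9445037841797), (121.17929077148438, 155.7083282470703), 16.349315643310547)
cradle base 1547 ((563.1572265625, 177.312255859375), (150.90829467773438, 92.01795959472656), 77.2544174194336)
```

The job gauge is the grey one in the cradle, at top-camera pixel (225,210); the only other candidate is the blue look-alike at (233,131), on the bench. The crop shows the grey gauge's long chamfered go end at (182,202) and the short no-go end at (262,219).

```bash
cat >> h.py <<'E'
def todo(X,yaw):
    """remaining move in tool axes to TCP X, tool down, tool z at yaw deg"""
    s=ctrl.observe();R=np.array(s['tcp_rot']).reshape(3,3);y=np.radians(yaw)
    T=np.array([[0,0,0],[0,0,0],[-1,0,0]],float);T[:,2]=[np.cos(y),np.sin(y),0];T[:,1]=np.cross(T[:,2],T[:,0])
    from scipy.spatial.transform import Rotation as Ro
    print('t',round(s['t'],2),'pos',np.round(s['tool_pos'],1),'w',round(s['width'],1),'F',np.round(s['wrist_force'],1),'M',np.round(s['ft_torque'],2),'j6',round(s['joint_positions'][5],2))
    print('d mm',np.round(R.T@(np.array(X)-s['tool_pos']),1),'turn deg',np.round(Ro.from_matrix(R.T@T).as_rotvec(degrees=True),2))
E
python3 -m pendant '[{"dy":0.0307,"dz":0.0296,"jaw":1},{"dy":0.0307,"dz":0.0296,"jaw":1},{"dy":0.0307,"dz":0.0296,"jaw":1},{"dy":0.0307,"dz":0.0296,"jaw":1},{"dy":0.0307,"dz":0.0296,"jaw":1},{"dy":0.0307,"dz":0.0296,"jaw":1},{"dy":0.0307,"dz":0.0296,"jaw":1},{"dy":0.0307,"dz":0.0296,"jaw":1},{"dy":0.0307,"dz":0.0296,"jaw":1},{"dy":0.0307,"dz":0.0296,"jaw":1}]'
python3 -c "
from h import *
todo([564,181,200],77.1)"
```

```text
t 1.75 pos [ 201.2 -591.7  231.3] w 85.3 F [0.8 0.3 0.6] M [ 0.01 -0.04 -0.02] j6 -0.26
d mm [ 31.3 614.8 592.2] turn deg [-58.32  -0.     0.  ]schema error: expected keys dx, dy, dz, wx, wy, wz, jaw
```

```bash
python3 -m pendant '[{"dx":0,"dy":0.031,"dz":0.030,"wx":0,"wy":0,"wz":0,"jaw":1},{"dx":0,"dy":0.031,"dz":0.030,"wx":0,"wy":0,"wz":0,"jaw":1},{"dx":0,"dy":0.031,"dz":0.030,"wx":0,"wy":0,"wz":0,"jaw":1},{"dx":0,"dy":0.031,"dz":0.030,"wx":0,"wy":0,"wz":0,"jaw":1},{"dx":0,"dy":0.031,"dz":0.030,"wx":0,"wy":0,"wz":0,"jaw":1},{"dx":0,"dy":0.031,"dz":0.030,"wx":0,"wy":0,"wz":0,"jaw":1},{"dx":0,"dy":0.031,"dz":0.030,"wx":0,"wy":0,"wz":0,"jaw":1},{"dx":0,"dy":0.031,"dz":0.030,"wx":0,"wy":0,"wz":0,"jaw":1},{"dx":0,"dy":0.031,"dz":0.030,"wx":0,"wy":0,"wz":0,"jaw":1},{"dx":0,"dy":0.031,"dz":0.030,"wx":0,"wy":0,"wz":0,"jaw":1}]'
python3 -c "
from h import *
todo([564,181,200],77.1)"
```

```text
t: 2.75
tool_pos: [390.9, -193.1, 230.9]
tcp_rot: [[0.004, -0.312, 0.95], [-0.003, 0.95, 0.312], [-1.0, -0.004, 0.003]]
wrist_force: [1.6, -0.3, 0.2]
width: 85.6
t 2.75 pos [ 390.9 -193.1  230.9] w 85.6 F [ 1.6 -0.3  0.2] M [-0.02 -0.14  0.02] j6 -1.17
d mm [ 30.7 301.4 281.2] turn deg [-5.889e+01  5.000e-02  2.800e-01]
```

```bash
python3 -m pendant '[{"dx":0,"dy":0.031,"dz":0.029,"wx":0,"wy":0,"wz":0,"jaw":1},{"dx":0,"dy":0.031,"dz":0.029,"wx":0,"wy":0,"wz":0,"jaw":1},{"dx":0,"dy":0.031,"dz":0.029,"wx":0,"wy":0,"wz":0,"jaw":1},{"dx":0,"dy":0.031,"dz":0.029,"wx":0,"wy":0,"wz":0,"jaw":1},{"dx":0,"dy":0.031,"dz":0.029,"wx":0,"wy":0,"wz":0,"jaw":1},{"dx":0,"dy":0.031,"dz":0.029,"wx":0,"wy":0,"wz":0,"jaw":1},{"dx":0,"dy":0.031,"dz":0.029,"wx":0,"wy":0,"wz":0,"jaw":1},{"dx":0,"dy":0.031,"dz":0.029,"wx":0,"wy":0,"wz":0,"jaw":1},{"dx":0,"dy":0.031,"dz":0.029,"wx":0,"wy":0,"wz":0,"jaw":1},{"dx":0,"dy":0.02,"dz":0.019,"wx":0,"wy":0,"wz":0,"jaw":1}]'
python3 -m pendant '[{"dx":0,"dy":0,"dz":0,"wx":-8.5,"wy":0,"wz":0,"jaw":1},{"dx":0,"dy":0,"dz":0,"wx":-8.5,"wy":0,"wz":0,"jaw":1},{"dx":0,"dy":0,"dz":0,"wx":-8.5,"wy":0,"wz":0,"jaw":1},{"dx":0,"dy":0,"dz":0,"wx":-8.5,"wy":0,"wz":0,"jaw":1},{"dx":0,"dy":0,"dz":0,"wx":-8.5,"wy":0,"wz":0,"jaw":1},{"dx":0,"dy":0,"dz":0,"wx":-8.5,"wy":0,"wz":0,"jaw":1},{"dx":0,"dy":0,"dz":0,"wx":-8,"wy":0,"wz":0,"jaw":1}]'
python3 -c "
from h import *
todo([564,181,200],77.1)"
```

```text
t: 3.75
tool_pos: [568.0, 198.1, 235.2]
tcp_rot: [[0.013, -0.318, 0.948], [-0.001, 0.948, 0.318], [-1.0, -0.005, 0.012]]
wrist_force: [0.0, 0.1, -0.3]
width: 85.6
t: 4.45
tool_pos: [569.6, 203.8, 233.2]
tcp_rot: [[0.012, -0.981, 0.195], [-0.002, 0.195, 0.981], [-1.0, -0.012, 0.001]]
wrist_force: [-0.5, -0.1, -0.5]
width: 85.6
t 4.45 pos [569.6 203.8 233.2] w 85.6 F [-0.5 -0.1 -0.5] M [ 0.05 -0.02  0.06] j6 -0.82
d mm [ 33.2   1.4 -23.5] turn deg [1.63 0.05 0.71]
```

```bash
python3 -m pendant '[{"dx":0.03,"dy":0,"dz":-0.023,"wx":1.6,"wy":0,"wz":0.7,"jaw":1},{"dx":0,"dy":0,"dz":0,"wx":0,"wy":0,"wz":0,"jaw":1}]'
python3 - <<'E'
from h import *
todo([564,181,61],77.1)
p=cam('wrist');save(p,'w1.png');C=cloud(p);D=p['depth']>0
s=ctrl.observe();R=np.array(s['tcp_rot']).reshape(3,3);print('cam in tool',R.T@(np.array(p['origin'])-s['tool_pos']))
for n in['gauge_mid','go_tip','nogo_tip','cradle_seat']:
    for r in place_of(p,n)[:2]:
        u,v=r['position'];print(n,round(r['p'],2),np.round([u,v]),ray(p,u,v,80))
for r in trace(p,'gauge_mid')[:1]:
    P=C[r['mask']&D];P=P[P[:,2]>65]
    vx=cv2.fitLine(P[:,:2].astype(np.float32),cv2.DIST_HUBER,0,.01,.01).ravel();d=vx[:2]*np.sign(vx[1]);q=P[:,:2]@d
    print('deg',np.degrees(np.arctan2(d[1],d[0])),q.min(),q.max())
    for b in np.arange(q.min(),q.max(),10):
        k=(q>=b)&(q<b+10);S=P[k];o=S[:,:2]@np.array([-d[1],d[0]]);print(round(b-q.min()),k.sum(),np.round([S[:,2].max(),o.min(),o.max()],1))
E
```

```text
t: 4.65
tool_pos: [565.3, 181.3, 202.7]
tcp_rot: [[0.001, -0.975, 0.22], [0.002, 0.22, 0.975], [-1.0, -0.0, 0.002]]
wrist_force: [0.8, -0.6, 0.3]
width: 85.3
t 4.65 pos [565.3 181.3 202.7] w 85.3 F [ 0.8 -0.6  0.3] M [-0.04  0.04  0.01] j6 -0.8
d mm [141.7   1.3  -0.9] turn deg [0.18 0.11 0.03]
cam in tool [-138.93907572    1.48783376  -80.49216254]
gauge_mid 0.7 [281. 195.] [565.56625506 178.62783772  80.        ]
go_tip 0.87 [ 17. 146.] [750.71789774  97.3610561   80.        ]
go_tip 0.72 [278. 305.] [589.94765715 276.84999874  80.        ]
nogo_tip 0.71 [280.  90.] [548.83259637 102.34936931  80.        ]
nogo_tip 0.65 [149. 285.] [694.14974634 233.00048889  80.        ]
deg 156.9051 -504.17171720371164 -502.41365571734826
0 5 [ 224.5 -391.8 -391.4]
```

View pics/w1.png

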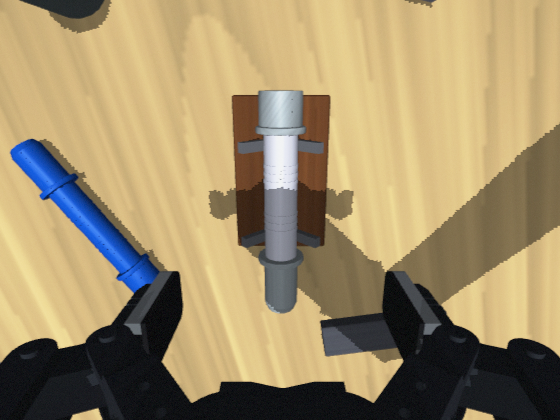

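Wrist view: no-go end (280,90), go end (278,305), handle axis upright at column ≈281, with the blue look-alike clear on the left. The tool is aligned, so I descend straight.

```bash
python3 -m pendant '[{"dx":0.035,"dy":0.0005,"dz":-0.001,"wx":0.2,"wy":0,"wz":0,"jaw":1},{"dx":0.035,"dy":0,"dz":0,"wx":0,"wy":0,"wz":0,"jaw":1},{"dx":0.035,"dy":0,"dz":0,"wx":0,"wy":0,"wz":0,"jaw":1},{"dx":0.025,"dy":0,"dz":0,"wx":0,"wy":0,"wz":0,"jaw":1},{"dx":0,"dy":0,"dz":0,"wx":0,"wy":0,"wz":0,"jaw":1}]'
python3 - <<'E'
from h import *
todo([565,180.5,60],77.1)
p=cam('wrist');save(p,'w2.png')
E
```

```text
t: 5.45
tool_pos: [574.4, 188.8, 79.9]
tcp_rot: [[0.024, -0.976, 0.217], [0.013, 0.217, 0.976], [-1.0, -0.021, 0.017]]
wrist_force: [-0.4, 0.2, 0.4]
width: 85.1
t 5.45 pos [574.4 188.8  79.9] w 85.1 F [-0.4  0.2  0.4] M [ 0.02  0.08 -0.02] j6 -0.81
d mm [ 19.6   7.8 -10.5] turn deg [0.35 1.01 1.19]
```

View pics/w2.png

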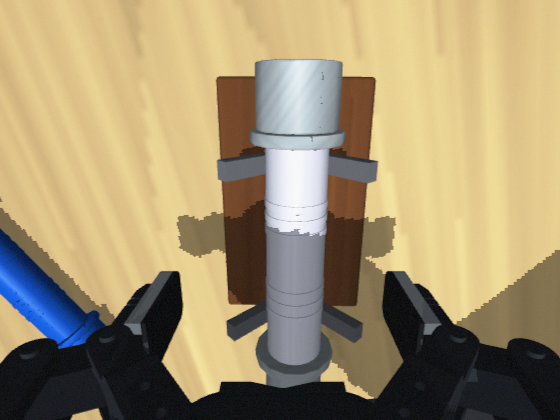

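```bash
python3 -m pendant '[{"dx":0,"dy":0.008,"dz":-0.0105,"wx":0.3,"wy":1.0,"wz":1.2,"jaw":1},{"dx":0,"dy":0,"dz":0,"wx":0,"wy":0,"wz":0,"jaw":1},{"dx":0.01,"dy":0,"dz":0,"wx":0,"wy":0,"wz":0,"jaw":1},{"dx":0.01,"dy":0,"dz":0,"wx":0,"wy":0,"wz":0,"jaw":1},{"dx":0,"dy":0,"dz":0,"wx":0,"wy":0,"wz":0,"jaw":1}]'
python3 - <<'E'
from h import *
todo([565,180.5,60],77.1)
E
```

```text
t: 6.0
tool_pos: [568.5, 182.6, 67.1]
tcp_rot: [[0.012, -0.975, 0.221], [0.007, 0.221, 0.975], [-1.0, -0.011, 0.009]]
wrist_force: [-0.1, -0.6, -0.6]
width: 85.9
t 6.0 pos [568.5 182.6  67.1] w 85.9 F [-0.1 -0.6 -0.6] M [-0.01  0.05  0.01] j6 -0.81
d mm [ 7.   3.1 -2.8] turn deg [0.14 0.52 0.61]
```

```bash
python3 -m pendant '[{"dx":0.007,"dy":0.003,"dz":-0.003,"wx":0.1,"wy":0.5,"wz":0.6,"jaw":1},{"dx":0,"dy":0,"dz":0,"wx":0,"wy":0,"wz":0,"jaw":1},{"dx":0,"dy":0,"dz":0,"wx":0,"wy":0,"wz":0,"jaw":1}]'
python3 - <<'E'
from h import *
todo([565,180.5,60],77.1)
E
```

```text
t: 6.3
tool_pos: [564.8, 180.1, 59.2]
tcp_rot: [[-0.001, -0.975, 0.223], [-0.001, 0.223, 0.975], [-1.0, 0.001, -0.001]]
wrist_force: [0.1, 0.7, 0.0]
width: 85.5
t 6.3 pos [564.8 180.1  59.2] w 85.5 F [0.1 0.7 0. ] M [ 0.03 -0.    0.  ] j6 -0.81
d mm [-0.8 -0.1  0.4] turn deg [ 0.04 -0.04 -0.05]
```

```bash
python3 -m pendant '[{"dx":0,"dy":0,"dz":0,"wx":0,"wy":0,"wz":0,"jaw":0.3},{"dx":0,"dy":0,"dz":0,"wx":0,"wy":0,"wz":0,"jaw":-0.2},{"dx":0,"dy":0,"dz":0,"wx":0,"wy":0,"wz":0,"jaw":-0.3},{"dx":0,"dy":0,"dz":0,"wx":0,"wy":0,"wz":0,"jaw":-1},{"dx":0,"dy":0,"dz":0,"wx":0,"wy":0,"wz":0,"jaw":-1},{"dx":0,"dy":0,"dz":0,"wx":0,"wy":0,"wz":0,"jaw":-1}]'
python3 - <<'E'
from h import *
todo([565,180.5,60],77.1)
E
```

```text
t: 6.9
tool_pos: [566.8, 180.4, 60.2]
tcp_rot: [[0.003, -0.975, 0.223], [0.001, 0.223, 0.975], [-1.0, -0.003, 0.002]]
wrist_force: [0.7, -0.0, -1.5]
width: 23.6
t 6.9 pos [566.8 180.4  60.2] w 23.6 F [ 0.7 -0.  -1.5] M [ 0.11  0.05 -0.04] j6 -0.81
d mm [ 0.2  1.8 -0.3] turn deg [0.04 0.09 0.17]
```

```bash
python3 -m pendant '[{"dx":0,"dy":0,"dz":0,"wx":0,"wy":0,"wz":0,"jaw":-1},{"dx":0,"dy":0,"dz":0,"wx":0,"wy":0,"wz":0,"jaw":-1}]'
python3 - <<'E'
from h import *
todo([565,180.5,60],77.1)
p=cam('wrist');save(p,'w3.png')
E
```

```text
t: 7.1
tool_pos: [566.8, 180.4, 60.2]
tcp_rot: [[0.003, -0.975, 0.223], [0.001, 0.223, 0.975], [-1.0, -0.003, 0.002]]
wrist_force: [1.2, -1.2, 0.4]
width: 25.0
t 7.1 pos [566.8 180.4  60.2] w 25.0 F [ 1.2 -1.2  0.4] M [-0.17 -0.41 -0.07] j6 -0.81
d mm [ 0.2  1.8 -0.3] turn deg [0.03 0.09 0.16]
```

View pics/w3.png

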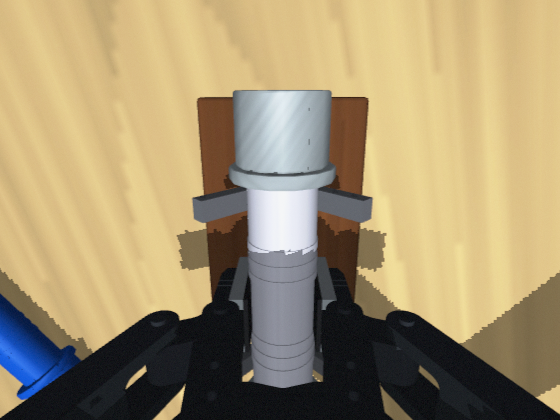

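```bash
python3 -m pendant '[{"dx":-0.008,"dy":0,"dz":0,"wx":0,"wy":0,"wz":0,"jaw":-1},{"dx":-0.012,"dy":0,"dz":0,"wx":0,"wy":0,"wz":0,"jaw":-1},{"dx":-0.025,"dy":0,"dz":0,"wx":0,"wy":0,"wz":0,"jaw":-1},{"dx":-0.03,"dy":0,"dz":0,"wx":0,"wy":0,"wz":0,"jaw":-1},{"dx":-0.03,"dy":0,"dz":0,"wx":0,"wy":0,"wz":0,"jaw":-1},{"dx":-0.025,"dy":0,"dz":0,"wx":0,"wy":0,"wz":0,"jaw":-1},{"dx":-0.01,"dy":0,"dz":0,"wx":0,"wy":0,"wz":0,"jaw":-1},{"dx":0,"dy":0,"dz":0,"wx":0,"wy":0,"wz":0,"jaw":-1}]'
python3 - <<'E'
from h import *
todo([565,180.5,160],77.1)
p=cam('side');save(p,'s4.png')
E
```

```text
t: 7.95
tool_pos: [558.2, 178.1, 201.1]
tcp_rot: [[-0.019, -0.974, 0.225], [-0.006, 0.225, 0.974], [-1.0, 0.017, -0.01]]
wrist_force: [0.2, -0.6, -6.4]
width: 24.1
t 7.95 pos [558.2 178.1 201.1] w 24.1 F [ 0.2 -0.6 -6.4] M [ 0.03 -0.11 -0.01] j6 -0.81
d mm [40.9 -6.8  4.3] turn deg [-0.13 -0.56 -1.  ]
```

View pics/s4.png

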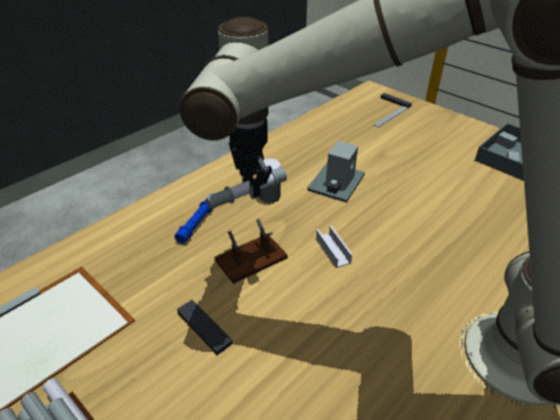

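```bash
python3 -m pendant '[{"dx":0,"dy":0.0015,"dz":-0.02,"wx":0,"wy":0,"wz":0,"jaw":-1},{"dx":0,"dy":0.0015,"dz":-0.04,"wx":0,"wy":0,"wz":0,"jaw":-1},{"dx":0,"dy":0.0015,"dz":-0.042,"wx":0,"wy":0,"wz":0,"jaw":-1},{"dx":0,"dy":0.0015,"dz":-0.042,"wx":0,"wy":0,"wz":0,"jaw":-1},{"dx":0,"dy":0.0015,"dz":-0.042,"wx":0,"wy":0,"wz":0,"jaw":-1},{"dx":0,"dy":0.0015,"dz":-0.042,"wx":0,"wy":0,"wz":0,"jaw":-1},{"dx":0,"dy":0.0015,"dz":-0.042,"wx":0,"wy":0,"wz":0,"jaw":-1},{"dx":0,"dy":0.0015,"dz":-0.042,"wx":0,"wy":0,"wz":0,"jaw":-1},{"dx":0,"dy":0.0015,"dz":-0.042,"wx":0,"wy":0,"wz":0,"jaw":-1},{"dx":0,"dy":0.0015,"dz":-0.042,"wx":0,"wy":0,"wz":0,"jaw":-1},{"dx":0,"dy":0.0015,"dz":-0.03,"wx":0,"wy":0,"wz":0,"jaw":-1},{"dx":0,"dy":0,"dz":-0.015,"wx":0,"wy":0,"wz":0,"jaw":-1}]'
python3 -m pendant '[{"dx":0,"dy":0,"dz":0,"wx":6,"wy":0,"wz":0,"jaw":-1},{"dx":0,"dy":0,"dz":0,"wx":8.5,"wy":0,"wz":0,"jaw":-1},{"dx":0,"dy":0,"dz":0,"wx":8.5,"wy":0,"wz":0,"jaw":-1},{"dx":0,"dy":0,"dz":0,"wx":8.5,"wy":0,"wz":0,"jaw":-1},{"dx":0,"dy":0,"dz":0,"wx":8.5,"wy":0,"wz":0,"jaw":-1},{"dx":0,"dy":0,"dz":0,"wx":8.5,"wy":0,"wz":0,"jaw":-1},{"dx":0,"dy":0,"dz":0,"wx":8,"wy":0,"wz":0,"jaw":-1},{"dx":0,"dy":0,"dz":0,"wx":4,"wy":0,"wz":0,"jaw":-1},{"dx":0,"dy":0,"dz":0,"wx":0,"wy":0,"wz":0,"jaw":-1}]'
python3 - <<'E'
from h import *
todo([438.7,-258,130],16.4)
E
```

```text
t: 9.2
tool_pos: [418.9, -265.5, 187.5]
tcp_rot: [[-0.064, -0.972, 0.225], [-0.006, 0.225, 0.974], [-0.998, 0.061, -0.02]]
wrist_force: [0.5, 0.9, -5.4]
width: 24.4
t: 10.1
tool_pos: [400.5, -266.8, 171.8]
tcp_rot: [[-0.097, -0.255, 0.962], [0.008, 0.966, 0.257], [-0.995, 0.033, -0.091]]
wrist_force: [-0.2, 0.4, -5.3]
width: 24.4
t 10.1 pos [ 400.5 -266.8  171.8] w 24.4 F [-0.2  0.4 -5.3] M [-0.05 -0.24  0.02] j6 -1.08
d mm [38.  -2.7 42.8] turn deg [-1.52 -5.2  -1.96]
```

```bash
python3 -m pendant '[{"dx":0.0,"dy":-0.001,"dz":0.02,"wx":-1,"wy":-2.6,"wz":-1,"jaw":-1},{"dx":0.008,"dy":-0.001,"dz":0.015,"wx":-0.5,"wy":-2.6,"wz":-1,"jaw":-1},{"dx":0.015,"dy":0,"dz":0,"wx":0,"wy":0,"wz":0,"jaw":-1},{"dx":0,"dy":0,"dz":0,"wx":0,"wy":0,"wz":0,"jaw":-1}]'
python3 - <<'E'
from h import *
todo([438.7,-258,110],16.4)
E
```

```text
t: 10.5
tool_pos: [430.2, -258.7, 141.5]
tcp_rot: [[-0.006, -0.288, 0.958], [0.003, 0.958, 0.288], [-1.0, 0.004, -0.005]]
wrist_force: [-0.0, 0.5, -6.4]
width: 24.3
t 10.5 pos [ 430.2 -258.7  141.5] w 24.3 F [-0.   0.5 -6.4] M [0.02 0.15 0.01] j6 -1.06
d mm [31.4 -1.9  8.5] turn deg [ 0.32 -0.28 -0.26]
```

```bash
python3 -m pendant '[{"dx":0.02,"dy":-0.002,"dz":0.002,"wx":0.3,"wy":-0.3,"wz":-0.3,"jaw":-1},{"dx":0.03,"dy":0,"dz":0,"wx":0,"wy":0,"wz":0,"jaw":-1},{"dx":0.02,"dy":0,"dz":0,"wx":0,"wy":0,"wz":0,"jaw":-1},{"dx":0.004,"dy":0,"dz":0,"wx":0,"wy":0,"wz":0,"jaw":-1},{"dx":0,"dy":0,"dz":0,"wx":0,"wy":0,"wz":0,"jaw":-1}]'
python3 - <<'E'
from h import *
todo([438.7,-258,60.2],16.4)
p=cam('top');save(p,'t5.png')
i=cv2.cvtColor(p['image'],cv2.COLOR_RGB2BGR)
p2=cam('side');j=cv2.cvtColor(p2['image'],cv2.COLOR_RGB2BGR)
a=cv2.resize(i[150:250,350:460],None,fx=3.6,fy=3.6,interpolation=cv2.INTER_CUBIC)
b=cv2.resize(j[130:230,300:410],None,fx=3.6,fy=3.6,interpolation=cv2.INTER_CUBIC)
cv2.imwrite('pics/c5.png',np.hstack([a,b]))
E
```

```text
t: 11.0
tool_pos: [431.8, -261.5, 66.6]
tcp_rot: [[-0.001, -0.288, 0.958], [-0.002, 0.958, 0.288], [-1.0, -0.002, -0.002]]
wrist_force: [0.3, -0.1, -4.4]
width: 24.4
t 11.0 pos [ 431.8 -261.5   66.6] w 24.4 F [ 0.3 -0.1 -4.4] M [0.01 0.04 0.  ] j6 -1.06
d mm [6.4 1.3 7.7] turn deg [ 0.36 -0.1   0.11]
```

View pics/c5.png

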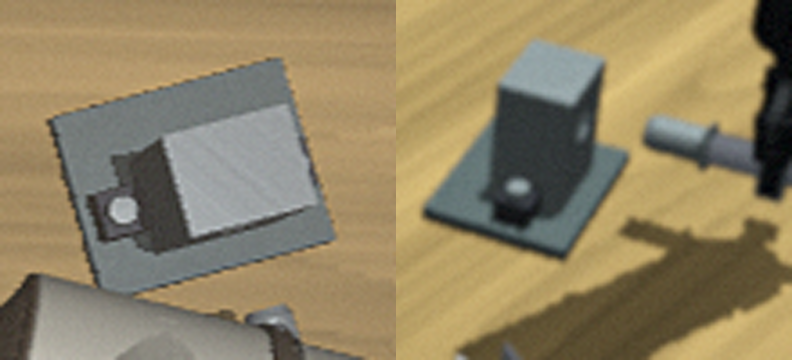

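```bash
python3 -m pendant '[{"dx":0.006,"dy":0.001,"dz":0.006,"wx":0.3,"wy":0,"wz":0,"jaw":-1},{"dx":0,"dy":0,"dz":0,"wx":0,"wy":0,"wz":0,"jaw":-1},{"dx":0,"dy":0,"dz":0,"wx":0,"wy":0,"wz":0,"jaw":-1}]'
python3 - <<'E'
from h import *
todo([438.7,-258,60.2],16.4)
s=ctrl.observe();tp=np.array(s['tool_pos']);R=np.array(s['tcp_rot'])
y=np.radians(16.35);d=np.array([np.cos(y),np.sin(y)]);n=np.array([-d[1],d[0]])
print('robot axis n',tp[:2]@n,'tip q',tp[:2]@d+100)
for nm in['top','side']:
    p=cam(nm);C=cloud(p);D=p['depth']>0
    q=C[...,:2]@d;o=C[...,:2]@n;z=C[...,2]
    q0=tp[:2]@d
    for a in range(54,104,6):
        m=D&(q>q0+a)&(q<q0+a+6)&(abs(o-tp[:2]@n)<25)&(z>62)&(z<110)
        if m.sum()>4: print(nm,a,m.sum(),'o',np.round([o[m].min(),o[m].max()],1),'zmax',np.round(z[m].max(),1), 'o at top',np.round(np.average(o[m],weights=np.exp((z[m]-z[m].max())/1.5)),1))
    m=D&(abs(z-116)<6)&(abs(q-q0-180)<60)&(abs(o-tp[:2]@n)<70)
    P=C[m];r=cv2.minAreaRect(P[:,:2].astype(np.float32));c=np.array(r[0]);print('block',r,'c·n',c@n,'face q',c@d-30,'o pct',np.percentile(o[m],[.5,99.5]),'q pct',np.percentile(q[m],[.5,99.5]),'z',np.median(z[m]))
    for t in['go_tip','bore_mouth']:
        for r in place_of(p,t)[:2]:
            u,v=r['position'];X=ray(p,u,v,80);print(t,round(r['p'],2),np.round([u,v]),'n,q',X[:2]@n,X[:2]@d)
E
```

```text
t: 11.4
tool_pos: [440.6, -259.3, 64.0]
tcp_rot: [[0.007, -0.283, 0.959], [-0.005, 0.959, 0.284], [-1.0, -0.006, 0.006]]
wrist_force: [0.1, -0.2, -4.1]
width: 24.5
t 11.4 pos [ 440.6 -259.3   64. ] w 24.5 F [ 0.1 -0.2 -4.1] M [0.   0.02 0.04] j6 -1.07
d mm [ 3.8  1.8 -1.4] turn deg [0.07 0.32 0.37]
robot axis n -372.8586510514825 tip q 449.7394562607212
top 72 7 o [-385.6 -377.5] zmax 99.1 o at top -378.8
top 78 12 o [-385.  -373.8] zmax 100.3 o at top -376.3
top 84 19 o [-383.2 -359.4] zmax 102.2 o at top -372.1
top 90 39 o [-383.9 -357.2] zmax 103.0 o at top -369.2
top 96 10 o [-382.5 -359.7] zmax 99.4 o at top -372.9
block ((601.4659423828125, -210.24298095703125), (60.181087493896484, 75.73942565917969), 16.259784698486328) c·n -371.05593748486757 face q 487.9583787770687 o pct [-407.83727209 -333.74510316] q pct [488.1486819  547.72500789] z 116.75969633117916
go_tip 0.85 [423. 232.] n,q -374.36854062946037 446.4601218591321
go_tip 0.56 [270. 113.] n,q -128.14733868158572 778.2626919314789
bore_mouth 0.95 [416. 212.] n,q -371.5424367550047 490.413271987255
side 54 24 o [-376.  -
[... 170 characters left out ...]
9] zmax 101.3 o at top -365.9
side 78 26 o [-379.4 -354.5] zmax 100.1 o at top -367.0
side 84 21 o [-379.  -359.1] zmax 100.4 o at top -369.7
side 90 19 o [-374.1 -356.6] zmax 100.3 o at top -365.8
side 96 5 o [-375.3 -361.6] zmax 94.9 o at top -373.3
block ((601.7765502929688, -211.8602294921875), (61.390357971191406, 82.38440704345703), 15.775629997253418) c·n -372.6952219152261 face q 487.8011634638809 o pct [-411.91649056 -332.47995477] q pct [487.71594363 548.15331007] z 115.78152661375987
go_tip 0.64 [215. 196.] n,q -72.40749698683231 739.2863388058126
go_tip 0.62 [368. 168.] n,q -369.6463811398305 440.9473573101201
bore_mouth 0.69 [350. 164.] n,q -367.66157932530194 492.03148940337206
```

```bash
cat >> h.py <<'E'
Y=16.35
def bore(q,n=-372.6,z=60.2,yaw=Y,flip=0):
    y=np.radians(Y);X=[q*np.cos(y)-n*np.sin(y),q*np.sin(y)+n*np.cos(y),z]
    todo(X,yaw+flip);s=ctrl.observe();t=s['tool_pos'];d=np.array([np.cos(y),np.sin(y)])
    F=np.array(s['wrist_force']);print('q %.1f n %.1f'%(t[0]*d[0]+t[1]*d[1],-t[0]*d[1]+t[1]*d[0]),'Fq %.1f Fn %.1f Fz %.1f'%(F[:2]@d,-F[0]*d[1]+F[1]*d[0],F[2]))
E
python3 -c "
from h import *
bore(385)"
```

```text
t 11.7 pos [ 439.9 -259.3   63.5] w 24.2 F [-0.   0.1 -4.7] M [ 0.02  0.05 -0.02] j6 -1.07
d mm [ 3.4 -0.  35.9] turn deg [0.09 0.26 0.33]
q 349.1 n -372.6 Fq -0.0 Fn 0.1 Fz -4.7
```

```bash
python3 -m pendant '[{"dx":0.0025,"dy":0,"dz":0.012,"wx":0.1,"wy":0.3,"wz":0.3,"jaw":-1},{"dx":0.001,"dy":0,"dz":0.012,"wx":0,"wy":0,"wz":0,"jaw":-1},{"dx":0,"dy":0,"dz":0.008,"wx":0,"wy":0,"wz":0,"jaw":-1},{"dx":0,"dy":0,"dz":0,"wx":0,"wy":0,"wz":0,"jaw":-1}]'
python3 -c "
from h import *
bore(385)"
```

```text
t: 12.1
tool_pos: [474.1, -249.7, 59.8]
tcp_rot: [[0.0, -0.281, 0.96], [-0.001, 0.96, 0.281], [-1.0, -0.001, -0.0]]
wrist_force: [0.1, 0.0, -4.7]
width: 24.3
t 12.1 pos [ 474.1 -249.7   59.8] w 24.3 F [ 0.1  0.  -4.7] M [-0.02  0.01  0.01] j6 -1.1
d mm [-0.4  0.5  0.4] turn deg [-0.   -0.    0.05]
q 384.6 n -373.1 Fq 0.1 Fn 0.0 Fz -4.7
```

```bash
python3 -m pendant '[{"dx":-0.0004,"dy":0.0005,"dz":0,"wx":0,"wy":0,"wz":0,"jaw":-1},{"dx":0,"dy":0,"dz":0,"wx":0,"wy":0,"wz":0,"jaw":-1}]'
python3 - <<'E'
from h import *
bore(385)
i=cv2.cvtColor(cam('top')['image'],cv2.COLOR_RGB2BGR)
j=cv2.cvtColor(cam('side')['image'],cv2.COLOR_RGB2BGR)
a=cv2.resize(i[185:245,380:446],None,fx=6,fy=6,interpolation=cv2.INTER_CUBIC)
b=cv2.resize(j[135:195,325:391],None,fx=6,fy=6,interpolation=cv2.INTER_CUBIC)
cv2.imwrite('pics/c6.png',np.hstack([a,b]))
E
```

```text
t: 12.3
tool_pos: [474.0, -248.8, 59.8]
tcp_rot: [[-0.001, -0.282, 0.959], [-0.0, 0.959, 0.282], [-1.0, -0.0, -0.001]]
wrist_force: [0.1, -0.1, -5.1]
width: 24.0
t 12.3 pos [ 474.  -248.8   59.8] w 24.0 F [ 0.1 -0.1 -5.1] M [0.03 0.03 0.03] j6 -1.11
d mm [-0.4 -0.4  0.2] turn deg [ 0.03 -0.06  0.01]
q 384.8 n -372.2 Fq 0.1 Fn -0.1 Fz -5.1
```

View pics/c6.png

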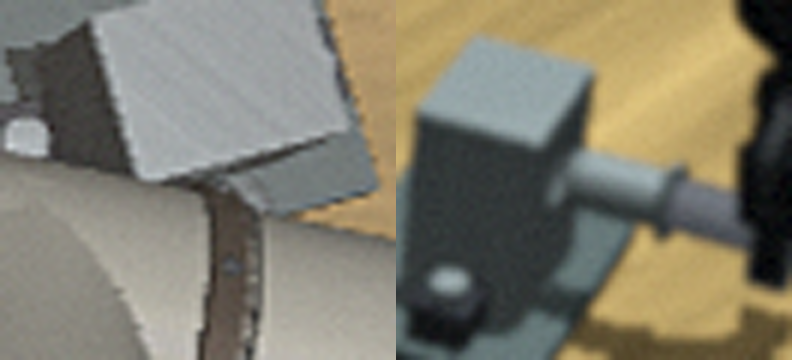

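The side crop shows the go tip just in front of the bore, in line with it. I advance gently.

```bash
python3 -m pendant '[{"dx":-0.0003,"dy":-0.0003,"dz":0.004,"wx":0,"wy":0,"wz":0,"jaw":-1},{"dx":0,"dy":0,"dz":0.004,"wx":0,"wy":0,"wz":0,"jaw":-1},{"dx":0,"dy":0,"dz":0,"wx":0,"wy":0,"wz":0,"jaw":-1}]'
python3 -c "
from h import *
bore(398)"
```

```text
t: 12.7
tool_pos: [481.5, -247.0, 60.3]
tcp_rot: [[-0.001, -0.281, 0.96], [-0.0, 0.96, 0.281], [-1.0, -0.0, -0.001]]
wrist_force: [-0.0, 0.4, -4.9]
width: 24.7
t 12.7 pos [ 481.5 -247.    60.3] w 24.7 F [-0.   0.4 -4.9] M [-0.01  0.03  0.02] j6 -1.11
d mm [ 0.1 -0.   5.5] turn deg [-0.03 -0.07  0.01]
q 392.5 n -372.6 Fq 0.1 Fn 0.4 Fz -4.9
```

```bash
python3 -m pendant '[{"dx":0,"dy":0,"dz":0.003,"wx":0,"wy":0,"wz":0,"jaw":-1},{"dx":0,"dy":0,"dz":0.003,"wx":0,"wy":0,"wz":0,"jaw":-1},{"dx":0,"dy":0,"dz":0,"wx":0,"wy":0,"wz":0,"jaw":-1}]'
python3 -c "
from h import *
bore(398)"
```

```text
t: 13.0
tool_pos: [487.8, -245.2, 60.3]
tcp_rot: [[-0.001, -0.281, 0.96], [-0.0, 0.96, 0.281], [-1.0, -0.0, -0.001]]
wrist_force: [0.9, 0.6, -5.0]
width: 24.4
t 13.0 pos [ 487.8 -245.2   60.3] w 24.4 F [ 0.9  0.6 -5. ] M [-0.01  0.05 -0.03] j6 -1.12
d mm [ 0.1  0.  -1.1] turn deg [-0.03 -0.06  0.01]
q 399.1 n -372.6 Fq 1.0 Fn 0.3 Fz -5.0
```

```bash
python3 -m pendant '[{"dx":0,"dy":0,"dz":0.003,"wx":0,"wy":0,"wz":0,"jaw":-1},{"dx":0,"dy":0,"dz":0.003,"wx":0,"wy":0,"wz":0,"jaw":-1},{"dx":0,"dy":0,"dz":0,"wx":0,"wy":0,"wz":0,"jaw":-1}]'
python3 -c "
from h import *
bore(420)"
```

```text
t: 13.3
tool_pos: [494.0, -243.3, 60.2]
tcp_rot: [[-0.001, -0.281, 0.96], [-0.0, 0.96, 0.281], [-1.0, -0.0, -0.001]]
wrist_force: [0.8, -0.7, -5.0]
width: 24.4
t 13.3 pos [ 494.  -243.3   60.2] w 24.4 F [ 0.8 -0.7 -5. ] M [-0.03 -0.   -0.01] j6 -1.12
d mm [ 0.  -0.  14.4] turn deg [-0.04 -0.07  0.  ]
q 405.6 n -372.6 Fq 0.6 Fn -0.9 Fz -5.0
```

```bash
python3 -m pendant '[{"dx":0,"dy":0,"dz":0.004,"wx":0,"wy":0,"wz":0,"jaw":-1},{"dx":0,"dy":0,"dz":0.004,"wx":0,"wy":0,"wz":0,"jaw":-1},{"dx":0,"dy":0,"dz":0.004,"wx":0,"wy":0,"wz":0,"jaw":-1},{"dx":0,"dy":0,"dz":0.004,"wx":0,"wy":0,"wz":0,"jaw":-1},{"dx":0,"dy":0,"dz":0,"wx":0,"wy":0,"wz":0,"jaw":-1}]'
python3 -c "
from h import *
bore(430)"
```

```text
t: 13.8
tool_pos: [511.0, -238.4, 60.1]
tcp_rot: [[-0.001, -0.281, 0.96], [-0.0, 0.96, 0.281], [-1.0, -0.0, -0.001]]
wrist_force: [-0.4, -0.3, -5.3]
width: 24.4
t 13.8 pos [ 511.  -238.4   60.1] w 24.4 F [-0.4 -0.3 -5.3] M [-0.    0.06 -0.03] j6 -1.14
d mm [-0.1 -0.   6.8] turn deg [-0.03 -0.06  0.  ]
q 423.2 n -372.6 Fq -0.4 Fn -0.2 Fz -5.3
```

```bash
python3 -m pendant '[{"dx":0,"dy":0,"dz":0.003,"wx":0,"wy":0,"wz":0,"jaw":-1},{"dx":0,"dy":0,"dz":0.002,"wx":0,"wy":0,"wz":0,"jaw":-1},{"dx":0,"dy":0,"dz":0.002,"wx":0,"wy":0,"wz":0,"jaw":-1},{"dx":0,"dy":0,"dz":0,"wx":0,"wy":0,"wz":0,"jaw":-1}]'
python3 -c "
from h import *
bore(435)"
```

```text
t: 14.2
tool_pos: [518.1, -236.2, 59.9]
tcp_rot: [[-0.002, -0.281, 0.96], [-0.0, 0.96, 0.281], [-1.0, 0.0, -0.002]]
wrist_force: [0.6, 0.2, -5.4]
width: 24.5
t 14.2 pos [ 518.1 -236.2   59.9] w 24.5 F [ 0.6  0.2 -5.4] M [-0.01 -0.01  0.02] j6 -1.14
d mm [-0.3 -0.2  4.3] turn deg [-0.03 -0.09 -0.02]
q 430.7 n -372.4 Fq 0.7 Fn 0.0 Fz -5.4
```

```bash
python3 -m pendant '[{"dx":-0.0002,"dy":-0.0002,"dz":0.0015,"wx":0,"wy":0,"wz":0,"jaw":-1},{"dx":0,"dy":0,"dz":0.0015,"wx":0,"wy":0,"wz":0,"jaw":-1},{"dx":0,"dy":0,"dz":0,"wx":0,"wy":0,"wz":0,"jaw":-1}]'
python3 -c "
from h import *
bore(435)"
```

```text
t: 14.5
tool_pos: [521.0, -235.5, 60.1]
tcp_rot: [[-0.002, -0.281, 0.96], [-0.0, 0.96, 0.281], [-1.0, 0.0, -0.002]]
wrist_force: [0.1, 0.1, -5.3]
width: 24.2
t 14.5 pos [ 521.  -235.5   60.1] w 24.2 F [ 0.1  0.1 -5.3] M [-0.02  0.02  0.04] j6 -1.15
d mm [-0.1  0.   1.3] turn deg [-0.04 -0.11 -0.02]
q 433.7 n -372.6 Fq 0.1 Fn 0.1 Fz -5.3
```

```bash
python3 -m pendant '[{"dx":0,"dy":0,"dz":0.0012,"wx":0,"wy":0,"wz":0,"jaw":-1},{"dx":0,"dy":0,"dz":0.0012,"wx":0,"wy":0,"wz":0,"jaw":-1},{"dx":0,"dy":0,"dz":0,"wx":0,"wy":0,"wz":0,"jaw":-1}]'
python3 -c "
from h import *
bore(435)"
```

```text
t: 14.8
tool_pos: [522.1, -235.0, 59.8]
tcp_rot: [[-0.005, -0.28, 0.96], [0.0, 0.96, 0.28], [-1.0, 0.002, -0.005]]
wrist_force: [-0.4, -0.2, -5.0]
width: 24.3
t 14.8 pos [ 522.1 -235.    59.8] w 24.3 F [-0.4 -0.2 -5. ] M [ 0.02 -0.01 -0.02] j6 -1.15
d mm [-0.4 -0.2  0.2] turn deg [-0.09 -0.26 -0.09]
q 434.8 n -372.4 Fq -0.4 Fn -0.1 Fz -5.0
```

```bash
python3 -m pendant '[{"dx":0,"dy":0,"dz":0.0015,"wx":0,"wy":0,"wz":0,"jaw":-1},{"dx":0,"dy":0,"dz":0.0015,"wx":0,"wy":0,"wz":0,"jaw":-1}]'
python3 -c "
from h import *
bore(435)"
python3 -m pendant '[{"dx":0,"dy":0,"dz":0.0015,"wx":0,"wy":0,"wz":0,"jaw":-1},{"dx":0,"dy":0,"dz":0.0015,"wx":0,"wy":0,"wz":0,"jaw":-1}]'
python3 - <<'E'
from h import *
bore(435)
j=cv2.cvtColor(cam('side')['image'],cv2.COLOR_RGB2BGR)
b=cv2.resize(j[135:195,325:391],None,fx=6,fy=6,interpolation=cv2.INTER_CUBIC)
cv2.imwrite('pics/c7.png',b)
E
```

```text
t: 15.0
tool_pos: [522.0, -234.7, 59.3]
tcp_rot: [[-0.011, -0.279, 0.96], [0.001, 0.96, 0.279], [-1.0, 0.004, -0.011]]
wrist_force: [-4.2, -2.8, -2.9]
width: 24.7
t 15.0 pos [ 522.  -234.7   59.3] w 24.7 F [-4.2 -2.8 -2.9] M [-0.78  1.16 -0.05] j6 -1.15
d mm [-0.9 -0.5  0.2] turn deg [-0.16 -0.62 -0.21]
q 434.8 n -372.1 Fq -4.9 Fn -1.5 Fz -2.9
t: 15.2
tool_pos: [521.9, -234.6, 59.3]
tcp_rot: [[-0.018, -0.278, 0.96], [0.0, 0.961, 0.278], [-1.0, 0.005, -0.017]]
wrist_force: [-4.9, -3.2, -2.6]
width: 24.3
t 15.2 pos [ 521.9 -234.6   59.3] w 24.3 F [-4.9 -3.2 -2.6] M [-0.74  1.11 -0.03] j6 -1.15
d mm [-0.9 -0.5  0.3] turn deg [-0.19 -0.97 -0.31]
q 434.7 n -372.1 Fq -5.6 Fn -1.7 Fz -2.6
```

View pics/c7.png

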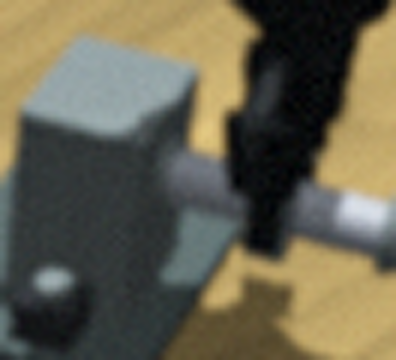

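```bash
python3 -m pendant '[{"dx":-0.0007,"dy":-0.0004,"dz":0.002,"wx":-0.2,"wy":-0.9,"wz":-0.3,"jaw":-1},{"dx":-0.0004,"dy":-0.0002,"dz":0.002,"wx":0,"wy":-0.4,"wz":0,"jaw":-1},{"dx":0,"dy":0,"dz":0.002,"wx":0,"wy":0,"wz":0,"jaw":-1}]'
python3 - <<'E'
from h import *
bore(435)
p=cam('side');C=cloud(p);s=ctrl.observe();tp=np.array(s['tool_pos'])
y=np.radians(Y);d=np.array([np.cos(y),np.sin(y)]);n=np.array([-d[1],d[0]])
q=C[...,:2]@d;o=C[...,:2]@n;z=C[...,2]
for a in range(470,496,2):
    m=(q>a)&(q<a+2)&(abs(o+370)<25)&(z>66)&(z<108)
    if m.sum(): print(a,m.sum(),np.round([z[m].max(),o[m].max()],1))
E
```

```text
t: 15.55
tool_pos: [522.1, -234.4, 59.2]
tcp_rot: [[-0.007, -0.279, 0.96], [0.003, 0.96, 0.279], [-1.0, 0.005, -0.006]]
wrist_force: [-6.8, -4.2, -1.5]
width: 24.2
t 15.55 pos [ 522.1 -234.4   59.2] w 24.2 F [-6.8 -4.2 -1.5] M [-1.12  1.58 -0.05] j6 -1.15
d mm [-1.1 -0.7  0. ] turn deg [-0.13 -0.32 -0.27]
q 435.0 n -371.9 Fq -7.7 Fn -2.1 Fz -1.5
470 11 [  92.7 -358.9]
472 5 [  94.  -357.8]
474 4 [  93.4 -360.3]
476 7 [  95.2 -358.3]
478 10 [  94.3 -356.6]
480 3 [ 100.1 -364.1]
482 23 [ 101.1 -349.4]
484 7 [ 101.  -351.3]
486 24 [ 107.6 -345.5]
488 16 [ 107.6 -346.1]
```

The gauge stalled at q≈435 with about 8 N reaction, and the depth shows the collar (482–486) against the face (~487), so it is home. I draw it out now.

```bash
python3 -m pendant '[{"dx":-0.0008,"dy":-0.0005,"dz":-0.003,"wx":-0.1,"wy":-0.3,"wz":-0.2,"jaw":-1},{"dx":0,"dy":0,"dz":-0.004,"wx":0,"wy":0,"wz":0,"jaw":-1},{"dx":0,"dy":0,"dz":-0.004,"wx":0,"wy":0,"wz":0,"jaw":-1}]'
python3 -c "
from h import *
bore(370)"
```

```text
t: 15.9
tool_pos: [513.8, -238.1, 60.6]
tcp_rot: [[0.005, -0.282, 0.959], [0.0, 0.959, 0.282], [-1.0, -0.001, 0.005]]
wrist_force: [0.0, 0.3, -5.1]
width: 24.6
t 15.9 pos [ 513.8 -238.1   60.6] w 24.6 F [ 0.   0.3 -5.1] M [ 0.01  0.05 -0.04] j6 -1.14
d mm [  0.1   0.5 -56. ] turn deg [0.04 0.28 0.07]
q 426.0 n -373.1 Fq 0.1 Fn 0.3 Fz -5.1
```

```bash
python3 -m pendant '[{"dx":0,"dy":0.0005,"dz":-0.006,"wx":0,"wy":0.2,"wz":0,"jaw":-1},{"dx":0,"dy":0,"dz":-0.006,"wx":0,"wy":0,"wz":0,"jaw":-1},{"dx":0,"dy":0,"dz":-0.006,"wx":0,"wy":0,"wz":0,"jaw":-1},{"dx":0,"dy":0,"dz":-0.006,"wx":0,"wy":0,"wz":0,"jaw":-1},{"dx":0,"dy":0,"dz":-0.006,"wx":0,"wy":0,"wz":0,"jaw":-1}]'
python3 -c "
from h import *
bore(340)"
```

```text
t: 16.4
tool_pos: [483.7, -246.3, 60.9]
tcp_rot: [[0.004, -0.283, 0.959], [-0.001, 0.959, 0.283], [-1.0, -0.002, 0.003]]
wrist_force: [0.4, -0.1, -5.1]
width: 24.2
t 16.4 pos [ 483.7 -246.3   60.9] w 24.2 F [ 0.4 -0.1 -5.1] M [-0.02  0.04 -0.03] j6 -1.11
d mm [  0.5  -0.  -54.8] turn deg [0.09 0.2  0.12]
q 394.8 n -372.5 Fq 0.3 Fn -0.2 Fz -5.1
```

```bash
python3 -m pendant '[{"dx":0,"dy":0,"dz":-0.015,"wx":0,"wy":0,"wz":0,"jaw":-1},{"dx":0,"dy":0,"dz":-0.025,"wx":0,"wy":0,"wz":0,"jaw":-1},{"dx":-0.01,"dy":0,"dz":-0.01,"wx":0,"wy":0,"wz":0,"jaw":-1},{"dx":-0.03,"dy":0,"dz":0,"wx":0,"wy":0,"wz":0,"jaw":-1},{"dx":-0.035,"dy":0,"dz":0,"wx":0,"wy":0,"wz":0,"jaw":-1},{"dx":-0.035,"dy":0,"dz":0,"wx":0,"wy":0,"wz":0,"jaw":-1},{"dx":-0.015,"dy":0,"dz":0,"wx":0,"wy":0,"wz":0,"jaw":-1},{"dx":0,"dy":0,"dz":0,"wx":-5,"wy":0,"wz":0,"jaw":-1},{"dx":0,"dy":0,"dz":0,"wx":-8,"wy":0,"wz":0,"jaw":-1},{"dx":0,"dy":0,"dz":0,"wx":-8.5,"wy":0,"wz":0,"jaw":-1},{"dx":0,"dy":0,"dz":0,"wx":-8.5,"wy":0,"wz":0,"jaw":-1},{"dx":0,"dy":0,"dz":0,"wx":-8.5,"wy":0,"wz":0,"jaw":-1}]'
python3 -m pendant '[{"dx":0,"dy":0,"dz":0,"wx":-8.5,"wy":0,"wz":0,"jaw":-1},{"dx":0,"dy":0,"dz":0,"wx":-8.5,"wy":0,"wz":0,"jaw":-1},{"dx":0,"dy":0,"dz":0,"wx":-4,"wy":0,"wz":0,"jaw":-1},{"dx":0,"dy":0,"dz":0,"wx":0,"wy":0,"wz":0,"jaw":-1}]'
python3 -c "
from h import *
todo([566.8,180.4,180],77.1)"
```

```text
t: 17.6
tool_pos: [424.7, -263.1, 197.3]
tcp_rot: [[0.01, -0.824, 0.566], [-0.002, 0.566, 0.824], [-1.0, -0.01, 0.004]]
wrist_force: [-0.5, -0.5, -4.7]
width: 24.1
t: 18.0
tool_pos: [422.0, -263.3, 199.6]
tcp_rot: [[0.014, -0.974, 0.226], [-0.003, 0.226, 0.974], [-1.0, -0.014, 0.0]]
wrist_force: [-0.3, -0.4, -5.1]
width: 24.4
t 18.0 pos [ 422.  -263.3  199.6] w 24.4 F [-0.3 -0.4 -5.1] M [-0.01  0.04 -0.03] j6 0.0
d mm [ 20.3 -40.4 465. ] turn deg [-0.18  0.02  0.79]
```

```bash
python3 -m pendant '[{"dx":0,"dy":-0.003,"dz":0.025,"wx":0,"wy":0,"wz":0.7,"jaw":-1},{"dx":0,"dy":-0.0035,"dz":0.04,"wx":0,"wy":0,"wz":0,"jaw":-1},{"dx":0,"dy":-0.0035,"dz":0.042,"wx":0,"wy":0,"wz":0,"jaw":-1},{"dx":0,"dy":-0.0035,"dz":0.042,"wx":0,"wy":0,"wz":0,"jaw":-1},{"dx":0,"dy":-0.0035,"dz":0.042,"wx":0,"wy":0,"wz":0,"jaw":-1},{"dx":0,"dy":-0.0035,"dz":0.042,"wx":0,"wy":0,"wz":0,"jaw":-1},{"dx":0,"dy":-0.0035,"dz":0.042,"wx":0,"wy":0,"wz":0,"jaw":-1},{"dx":0,"dy":-0.0035,"dz":0.042,"wx":0,"wy":0,"wz":0,"jaw":-1},{"dx":0,"dy":-0.0035,"dz":0.042,"wx":0,"wy":0,"wz":0,"jaw":-1},{"dx":0,"dy":-0.0035,"dz":0.04,"wx":0,"wy":0,"wz":0,"jaw":-1},{"dx":0,"dy":-0.003,"dz":0.025,"wx":0,"wy":0,"wz":0,"jaw":-1},{"dx":0,"dy":0,"dz":0,"wx":0,"wy":0,"wz":0,"jaw":-1}]'
python3 -c "
from h import *
todo([566.8,180.4,180],77.1)"
```

```text
t: 19.2
tool_pos: [561.6, 152.9, 205.2]
tcp_rot: [[0.011, -0.967, 0.254], [0.002, 0.254, 0.967], [-1.0, -0.01, 0.005]]
wrist_force: [-0.9, -0.6, -4.7]
width: 24.1
t 19.2 pos [561.6 152.9 205.2] w 24.1 F [-0.9 -0.6 -4.7] M [-0.09  0.14 -0.05] j6 -0.8
d mm [25.3  2.2 27.8] turn deg [-1.8   0.28  0.58]
```

```bash
python3 -m pendant '[{"dx":0,"dy":0.002,"dz":0.026,"wx":-1.8,"wy":0.2,"wz":0.6,"jaw":-1},{"dx":0.02,"dy":0,"dz":0,"wx":0,"wy":0,"wz":0,"jaw":-1},{"dx":0.03,"dy":0,"dz":0,"wx":0,"wy":0,"wz":0,"jaw":-1},{"dx":0.03,"dy":0,"dz":0,"wx":0,"wy":0,"wz":0,"jaw":-1},{"dx":0.015,"dy":0,"dz":0,"wx":0,"wy":0,"wz":0,"jaw":-1},{"dx":0,"dy":0,"dz":0,"wx":0,"wy":0,"wz":0,"jaw":-1}]'
python3 -c "
from h import *
todo([566.8,180.4,85],77.1)"
```

```text
t: 19.8
tool_pos: [565.3, 176.9, 109.5]
tcp_rot: [[0.001, -0.973, 0.232], [0.002, 0.232, 0.973], [-1.0, -0.0, 0.002]]
wrist_force: [-0.0, -0.8, -4.9]
width: 24.3
t 19.8 pos [565.3 176.9 109.5] w 24.3 F [-0.  -0.8 -4.9] M [-0.03  0.07 -0.03] j6 -0.81
d mm [24.5 -0.6  3.7] turn deg [-0.49  0.12  0.02]
```

```bash
python3 -m pendant '[{"dx":0.012,"dy":-0.0006,"dz":0.0035,"wx":-0.5,"wy":0.1,"wz":0,"jaw":-1},{"dx":0.01,"dy":0,"dz":0,"wx":0,"wy":0,"wz":0,"jaw":-1},{"dx":0,"dy":0,"dz":0,"wx":0,"wy":0,"wz":0,"jaw":-1}]'
python3 - <<'E'
from h import *
todo([566.8,180.4,60.2],77.1)
p=cam('wrist');save(p,'w8.png')
E
```

```text
t: 20.1
tool_pos: [567.9, 179.8, 88.3]
tcp_rot: [[0.004, -0.974, 0.225], [0.001, 0.225, 0.974], [-1.0, -0.003, 0.002]]
wrist_force: [0.4, -0.0, -5.5]
width: 24.1
t 20.1 pos [567.9 179.8  88.3] w 24.1 F [ 0.4 -0.  -5.5] M [-0.12  0.04  0.  ] j6 -0.81
d mm [28.1  1.3  0.3] turn deg [-0.08  0.12  0.18]
```

View pics/w8.png

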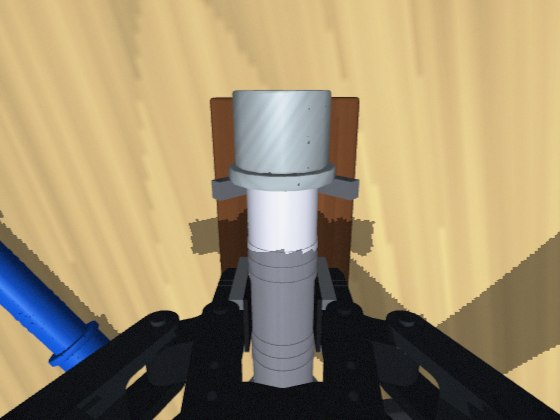

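```bash
python3 -m pendant '[{"dx":0.008,"dy":0.0012,"dz":0,"wx":0,"wy":0.1,"wz":0.2,"jaw":-1},{"dx":0.008,"dy":0,"dz":0,"wx":0,"wy":0,"wz":0,"jaw":-1},{"dx":0.007,"dy":0,"dz":0,"wx":0,"wy":0,"wz":0,"jaw":-1},{"dx":0,"dy":0,"dz":0,"wx":0,"wy":0,"wz":0,"jaw":-1}]'
python3 -c "
from h import *
todo([566.8,180.4,60.2],77.1)"
```

```text
t: 20.55
tool_pos: [568.4, 181.0, 66.0]
tcp_rot: [[0.004, -0.975, 0.224], [0.003, 0.224, 0.975], [-1.0, -0.003, 0.004]]
wrist_force: [0.0, -0.4, -4.8]
width: 24.4
t 20.55 pos [568.4 181.   66. ] w 24.4 F [ 0.  -0.4 -4.8] M [-0.05  0.03  0.02] j6 -0.81
d mm [ 5.8  1.4 -0.9] turn deg [-0.06  0.2   0.19]
```

```bash
python3 -m pendant '[{"dx":0.003,"dy":0.0014,"dz":-0.0009,"wx":0,"wy":0.2,"wz":0.2,"jaw":-1},{"dx":0.002,"dy":0.0003,"dz":0,"wx":0,"wy":0,"wz":0,"jaw":-1},{"dx":0,"dy":0,"dz":0,"wx":0,"wy":0,"wz":0,"jaw":-1}]'
python3 -c "
from h import *
todo([566.8,180.4,60.2],77.1)"
```

```text
t: 20.85
tool_pos: [566.7, 180.6, 60.6]
tcp_rot: [[0.0, -0.975, 0.224], [-0.0, 0.224, 0.975], [-1.0, -0.0, -0.0]]
wrist_force: [-0.4, 0.6, -5.4]
width: 24.4
t 20.85 pos [566.7 180.6  60.6] w 24.4 F [-0.4  0.6 -5.4] M [0.03 0.05 0.03] j6 -0.81
d mm [ 0.4 -0.2 -0.2] turn deg [-0.04 -0.01  0.01]
```

Weight still on the tool; lower the last fraction until it rests.

```bash
python3 -m pendant '[{"dx":0.0006,"dy":0,"dz":0,"wx":0,"wy":0,"wz":0,"jaw":-1},{"dx":0.0006,"dy":0,"dz":0,"wx":0,"wy":0,"wz":0,"jaw":-1}]'
python3 -c "
from h import *
todo([566.8,180.4,60.2],77.1)"
```

```text
t: 21.05
tool_pos: [566.9, 180.7, 60.2]
tcp_rot: [[0.001, -0.975, 0.224], [-0.0, 0.224, 0.975], [-1.0, -0.001, 0.0]]
wrist_force: [-1.9, -0.1, -0.1]
width: 24.1
t 21.05 pos [566.9 180.7  60.2] w 24.1 F [-1.9 -0.1 -0.1] M [-0.11  0.63  0.02] j6 -0.81
d mm [ 0.   0.  -0.3] turn deg [-0.02  0.    0.04]
```

```bash
python3 -m pendant '[{"dx":0,"dy":0,"dz":0,"wx":0,"wy":0,"wz":0,"jaw":-0.3},{"dx":0,"dy":0,"dz":0,"wx":0,"wy":0,"wz":0,"jaw":0},{"dx":0,"dy":0,"dz":0,"wx":0,"wy":0,"wz":0,"jaw":0.5},{"dx":0,"dy":0,"dz":0,"wx":0,"wy":0,"wz":0,"jaw":1},{"dx":0,"dy":0,"dz":0,"wx":0,"wy":0,"wz":0,"jaw":1},{"dx":-0.02,"dy":0,"dz":0,"wx":0,"wy":0,"wz":0,"jaw":1},{"dx":-0.025,"dy":0,"dz":0,"wx":0,"wy":0,"wz":0,"jaw":1},{"dx":-0.015,"dy":0,"dz":0,"wx":0,"wy":0,"wz":0,"jaw":1},{"dx":0,"dy":0,"dz":0,"wx":0,"wy":0,"wz":0,"jaw":1},{"dx":0,"dy":0,"dz":0,"wx":0,"wy":0,"wz":0,"jaw":1}]'
python3 - <<'E'
from h import *
todo([566.8,180.4,60.2],77.1)
p=cam('wrist');save(p,'w9.png')
E
```

```text
t: 22.05
tool_pos: [570.1, 182.1, 126.0]
tcp_rot: [[0.01, -0.975, 0.222], [0.004, 0.222, 0.975], [-1.0, -0.009, 0.006]]
wrist_force: [0.6, -0.6, -0.1]
width: 85.5
t 22.05 pos [570.1 182.1 126. ] w 85.5 F [ 0.6 -0.6 -0.1] M [-0.01  0.03  0.01] j6 -0.81
d mm [65.7  3.4 -2.8] turn deg [0.09 0.33 0.52]
```

View pics/w9.png

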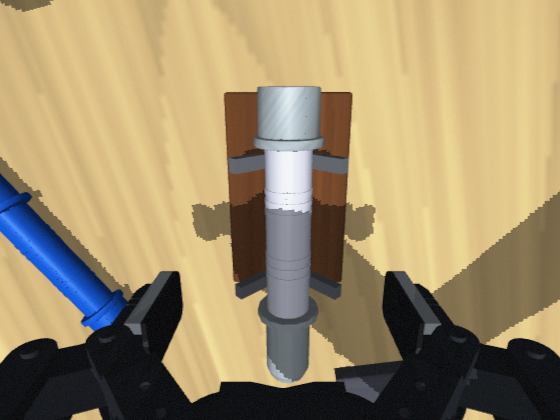

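The gauge lies in both V rests, released (collars at (289,142) and (289,310), clear of the rests). I regrip it.

```bash
python3 -m pendant '[{"dx":0.02,"dy":0.0034,"dz":-0.0028,"wx":0,"wy":0.3,"wz":0.5,"jaw":1},{"dx":0.025,"dy":0,"dz":0,"wx":0,"wy":0,"wz":0,"jaw":1},{"dx":0.015,"dy":0,"dz":0,"wx":0,"wy":0,"wz":0,"jaw":1},{"dx":0,"dy":0,"dz":0,"wx":0,"wy":0,"wz":0,"jaw":1}]'
python3 -c "
from h import *
todo([566.8,180.4,60.2],77.1)"
```

```text
t: 22.5
tool_pos: [565.0, 179.3, 61.0]
tcp_rot: [[-0.003, -0.975, 0.222], [-0.002, 0.222, 0.975], [-1.0, 0.003, -0.002]]
wrist_force: [-0.4, -0.7, -0.1]
width: 85.6
t 22.5 pos [565.  179.3  61. ] w 85.6 F [-0.4 -0.7 -0.1] M [-0.03  0.02  0.02] j6 -0.8
d mm [ 0.8 -1.5  1.4] turn deg [ 0.07 -0.14 -0.16]
```

```bash
python3 -m pendant '[{"dx":0.0008,"dy":-0.0015,"dz":0.0014,"wx":0,"wy":-0.1,"wz":-0.1,"jaw":1},{"dx":0,"dy":0,"dz":0,"wx":0,"wy":0,"wz":0,"jaw":0.3},{"dx":0,"dy":0,"dz":0,"wx":0,"wy":0,"wz":0,"jaw":-0.2},{"dx":0,"dy":0,"dz":0,"wx":0,"wy":0,"wz":0,"jaw":-0.3},{"dx":0,"dy":0,"dz":0,"wx":0,"wy":0,"wz":0,"jaw":-1},{"dx":0,"dy":0,"dz":0,"wx":0,"wy":0,"wz":0,"jaw":-1},{"dx":0,"dy":0,"dz":0,"wx":0,"wy":0,"wz":0,"jaw":-1},{"dx":0,"dy":0,"dz":0,"wx":0,"wy":0,"wz":0,"jaw":-1}]'
python3 -c "
from h import *
todo([566.8,180.4,60.2],77.1)"
```

```text
t: 23.3
tool_pos: [566.9, 181.2, 61.6]
tcp_rot: [[0.0, -0.975, 0.222], [0.001, 0.222, 0.975], [-1.0, 0.0, 0.001]]
wrist_force: [1.0, -0.6, -2.2]
width: 24.2
t 23.3 pos [566.9 181.2  61.6] w 24.2 F [ 1.  -0.6 -2.2] M [ 0.09  0.04 -0.03] j6 -0.8
d mm [ 1.4 -0.  -0.8] turn deg [ 0.08  0.05 -0.01]
```

```bash
python3 -m pendant '[{"dx":-0.008,"dy":0,"dz":0,"wx":0,"wy":0,"wz":0,"jaw":-1},{"dx":-0.015,"dy":0,"dz":0,"wx":0,"wy":0,"wz":0,"jaw":-1},{"dx":-0.03,"dy":0,"dz":0,"wx":0,"wy":0,"wz":0,"jaw":-1},{"dx":-0.03,"dy":0,"dz":0,"wx":0,"wy":0,"wz":0,"jaw":-1},{"dx":-0.03,"dy":0,"dz":0,"wx":0,"wy":0,"wz":0,"jaw":-1},{"dx":-0.025,"dy":0,"dz":0,"wx":0,"wy":0,"wz":0,"jaw":-1},{"dx":-0.01,"dy":0,"dz":0,"wx":0,"wy":0,"wz":0,"jaw":-1},{"dx":0,"dy":0,"dz":0,"wx":0,"wy":0,"wz":0,"jaw":-1}]'
python3 - <<'E'
from h import *
todo([430,-262,200],77.1)
p=cam('wrist');save(p,'w10.png')
E
```

```text
t: 24.1
tool_pos: [562.2, 177.6, 208.2]
tcp_rot: [[-0.018, -0.974, 0.226], [-0.007, 0.226, 0.974], [-1.0, 0.016, -0.011]]
wrist_force: [0.8, 0.2, -5.9]
width: 24.3
t 24.1 pos [562.2 177.6 208.2] w 24.3 F [ 0.8  0.2 -5.9] M [ 0.02 -0.04 -0.02] j6 -0.8
d mm [  13.6   29.3 -458. ] turn deg [-0.16 -0.61 -0.93]
```

View pics/w10.png

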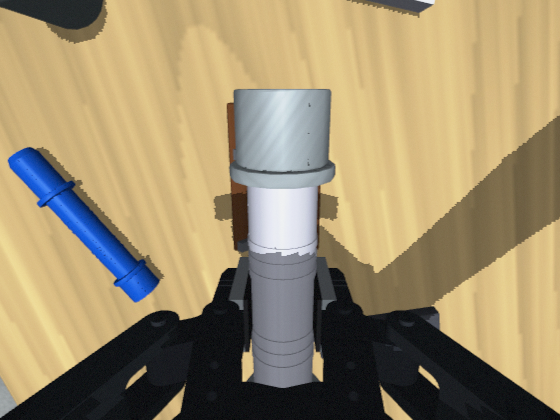

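```bash
python3 -m pendant '[{"dx":0,"dy":0.0025,"dz":-0.02,"wx":0,"wy":-0.6,"wz":-0.9,"jaw":-1},{"dx":0,"dy":0.0025,"dz":-0.04,"wx":0,"wy":0,"wz":0,"jaw":-1},{"dx":0,"dy":0.0025,"dz":-0.042,"wx":0,"wy":0,"wz":0,"jaw":-1},{"dx":0,"dy":0.0025,"dz":-0.042,"wx":0,"wy":0,"wz":0,"jaw":-1},{"dx":0,"dy":0.0025,"dz":-0.042,"wx":0,"wy":0,"wz":0,"jaw":-1},{"dx":0,"dy":0.0025,"dz":-0.042,"wx":0,"wy":0,"wz":0,"jaw":-1},{"dx":0,"dy":0.0025,"dz":-0.042,"wx":0,"wy":0,"wz":0,"jaw":-1},{"dx":0,"dy":0.0025,"dz":-0.042,"wx":0,"wy":0,"wz":0,"jaw":-1},{"dx":0,"dy":0.0025,"dz":-0.042,"wx":0,"wy":0,"wz":0,"jaw":-1},{"dx":0,"dy":0.0025,"dz":-0.042,"wx":0,"wy":0,"wz":0,"jaw":-1},{"dx":0,"dy":0.0025,"dz":-0.03,"wx":0,"wy":0,"wz":0,"jaw":-1},{"dx":0,"dy":0,"dz":-0.015,"wx":0,"wy":0,"wz":0,"jaw":-1}]'
python3 -m pendant '[{"dx":0,"dy":0,"dz":0,"wx":-5,"wy":0,"wz":0,"jaw":-1},{"dx":0,"dy":0,"dz":0,"wx":-8.5,"wy":0,"wz":0,"jaw":-1},{"dx":0,"dy":0,"dz":0,"wx":-8.5,"wy":0,"wz":0,"jaw":-1},{"dx":0,"dy":0,"dz":0,"wx":-8.5,"wy":0,"wz":0,"jaw":-1},{"dx":0,"dy":0,"dz":0,"wx":-8.5,"wy":0,"wz":0,"jaw":-1},{"dx":0,"dy":0,"dz":0,"wx":-8.5,"wy":0,"wz":0,"jaw":-1},{"dx":0,"dy":0,"dz":0,"wx":-8.5,"wy":0,"wz":0,"jaw":-1},{"dx":0,"dy":0,"dz":0,"wx":-8.5,"wy":0,"wz":0,"jaw":-1}]'
python3 -c "
from h import *
todo([430,-262,200],196.35)"
```

```text
t: 25.35
tool_pos: [416.7, -258.7, 186.6]
tcp_rot: [[-0.045, -0.974, 0.223], [-0.0, 0.224, 0.975], [-0.999, 0.044, -0.01]]
wrist_force: [0.6, 0.7, -5.3]
width: 24.0
t: 26.15
tool_pos: [405.4, -258.5, 170.3]
tcp_rot: [[-0.073, -0.61, -0.789], [0.012, -0.792, 0.611], [-0.997, 0.035, 0.066]]
wrist_force: [-0.3, 0.7, -4.7]
width: 24.3
t 26.15 pos [ 405.4 -258.5  170.3] w 24.3 F [-0.3  0.7 -4.7] M [-0.05 -0.23 -0.04] j6 1.14
d mm [-31.5 -11.2 -19.6] turn deg [-53.98   4.42  -0.09]
```

```bash
python3 -m pendant '[{"dx":-0.01,"dy":0,"dz":0,"wx":-8,"wy":2,"wz":0,"jaw":-1},{"dx":-0.01,"dy":0,"dz":0,"wx":-8.4,"wy":0,"wz":0,"jaw":-1},{"dx":0,"dy":0,"dz":0,"wx":-8.5,"wy":0,"wz":0,"jaw":-1},{"dx":0,"dy":0,"dz":0,"wx":-8.5,"wy":0,"wz":0,"jaw":-1},{"dx":0,"dy":0,"dz":0,"wx":-8.5,"wy":0,"wz":0,"jaw":-1},{"dx":0,"dy":0,"dz":0,"wx":-6,"wy":0,"wz":0,"jaw":-1},{"dx":0,"dy":0,"dz":0,"wx":-3,"wy":0,"wz":0,"jaw":-1},{"dx":0,"dy":0,"dz":0,"wx":0,"wy":0,"wz":0,"jaw":-1}]'
python3 -c "
from h import *
bore(360,z=120,flip=180)"
```

```text
t: 26.95
tool_pos: [397.3, -254.8, 175.5]
tcp_rot: [[-0.07, 0.249, -0.966], [0.004, -0.968, -0.25], [-0.998, -0.022, 0.067]]
wrist_force: [-0.4, 0.2, -5.8]
width: 24.3
t 26.95 pos [ 397.3 -254.8  175.5] w 24.3 F [-0.4  0.2 -5.8] M [-0.05 -0.22 -0.03] j6 2.03
d mm [ 51.7  15.8 -54.5] turn deg [-1.87  3.8   1.31]
q 309.5 n -356.3 Fq -0.3 Fn 0.3 Fz -5.8
```

```bash
python3 -m pendant '[{"dx":0.005,"dy":0.006,"dz":-0.015,"wx":-1,"wy":2,"wz":0.7,"jaw":-1},{"dx":0.01,"dy":0.006,"dz":-0.02,"wx":-0.9,"wy":1.8,"wz":0.6,"jaw":-1},{"dx":0.015,"dy":0.004,"dz":-0.015,"wx":0,"wy":0,"wz":0,"jaw":-1},{"dx":0.02,"dy":0,"dz":0,"wx":0,"wy":0,"wz":0,"jaw":-1},{"dx":0,"dy":0,"dz":0,"wx":0,"wy":0,"wz":0,"jaw":-1}]'
python3 -c "
from h import *
bore(370,z=61.5,flip=180)"
```

```text
t: 27.45
tool_pos: [446.7, -255.7, 116.6]
tcp_rot: [[-0.007, 0.275, -0.961], [0.004, -0.961, -0.275], [-1.0, -0.006, 0.006]]
wrist_force: [-1.8, 1.4, -5.4]
width: 23.8
t 27.45 pos [ 446.7 -255.7  116.6] w 23.8 F [-1.8  1.4 -5.4] M [ 0.06  0.13 -0.02] j6 2.06
d mm [ 55.    1.8 -13.7] turn deg [-0.4   0.34  0.34]
q 356.6 n -371.1 Fq -1.3 Fn 1.9 Fz -5.4
```

```bash
python3 -m pendant '[{"dx":0.02,"dy":0.0018,"dz":-0.004,"wx":-0.4,"wy":0.3,"wz":0.3,"jaw":-1},{"dx":0.02,"dy":0,"dz":-0.005,"wx":0,"wy":0,"wz":0,"jaw":-1},{"dx":0.01,"dy":0,"dz":0,"wx":0,"wy":0,"wz":0,"jaw":-1},{"dx":0.003,"dy":0,"dz":0,"wx":0,"wy":0,"wz":0,"jaw":-1},{"dx":0,"dy":0,"dz":0,"wx":0,"wy":0,"wz":0,"jaw":-1}]'
python3 -c "
from h import *
bore(385,z=61.5,flip=180)"
```

```text
t: 27.95
tool_pos: [455.9, -255.6, 63.0]
tcp_rot: [[-0.002, 0.28, -0.96], [-0.001, -0.96, -0.28], [-1.0, 0.001, 0.002]]
wrist_force: [0.1, 0.1, -6.0]
width: 24.0
t 27.95 pos [ 455.9 -255.6   63. ] w 24.0 F [ 0.1  0.1 -6. ] M [-0.01  0.   -0.  ] j6 2.05
d mm [  1.5  -1.1 -19.5] turn deg [-0.11  0.12 -0.04]
q 365.5 n -373.6 Fq 0.1 Fn 0.1 Fz -6.0
```

```bash
python3 -m pendant '[{"dx":0.0015,"dy":-0.001,"dz":-0.01,"wx":-0.1,"wy":0.1,"wz":0,"jaw":-1},{"dx":0,"dy":0,"dz":-0.01,"wx":0,"wy":0,"wz":0,"jaw":-1},{"dx":0,"dy":0,"dz":-0.008,"wx":0,"wy":0,"wz":0,"jaw":-1},{"dx":0,"dy":0,"dz":0,"wx":0,"wy":0,"wz":0,"jaw":-1}]'
python3 - <<'E'
from h import *
bore(405,z=61.5,flip=180)
p=cam('wrist');save(p,'w11.png')
j=cv2.cvtColor(cam('side')['image'],cv2.COLOR_RGB2BGR)
cv2.imwrite('pics/c11.png',cv2.resize(j[135:195,325:391],None,fx=6,fy=6,interpolation=cv2.INTER_CUBIC))
E
```

```text
t: 28.35
tool_pos: [487.1, -246.8, 64.6]
tcp_rot: [[0.007, 0.282, -0.959], [-0.003, -0.959, -0.282], [-1.0, 0.004, -0.006]]
wrist_force: [-0.2, 1.0, -5.0]
width: 24.1
t 28.35 pos [ 487.1 -246.8   64.6] w 24.1 F [-0.2  1.  -5. ] M [ 0.02 -0.05  0.02] j6 2.03
d mm [ 3.2 -1.3 -7.1] turn deg [ 0.02 -0.32 -0.25]
q 397.9 n -373.9 Fq 0.0 Fn 1.0 Fz -5.0
```

View pics/w11.png

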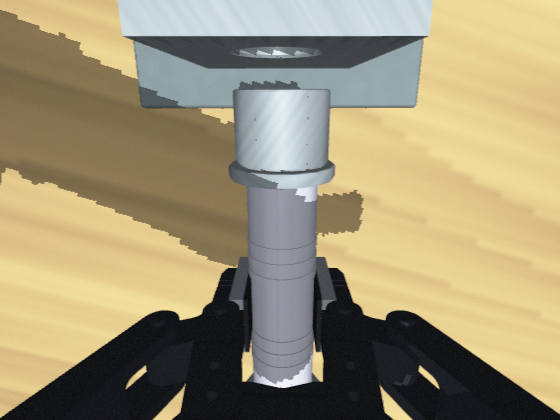

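View pics/c11.png

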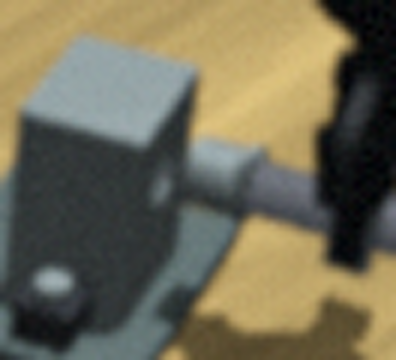

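Wrist view: the bore mouth is at (277,50), the no-go face at about (281,90), with a clear gap. I correct height and side offset before contact.

```bash
python3 -m pendant '[{"dx":0.003,"dy":-0.0012,"dz":0,"wx":0,"wy":-0.3,"wz":-0.2,"jaw":-1},{"dx":0,"dy":0,"dz":0,"wx":0,"wy":0,"wz":0,"jaw":-1},{"dx":0,"dy":0,"dz":0,"wx":0,"wy":0,"wz":0,"jaw":-1}]'
python3 -c "
from h import *
bore(405,z=61.5,flip=180)"
```

```text
t: 28.75
tool_pos: [484.1, -245.4, 60.8]
tcp_rot: [[-0.003, 0.281, -0.96], [0.001, -0.96, -0.281], [-1.0, -0.002, 0.003]]
wrist_force: [-0.5, -0.9, -6.2]
width: 24.0
t 28.75 pos [ 484.1 -245.4   60.8] w 24.0 F [-0.5 -0.9 -6.2] M [ 0.02 -0.04 -0.02] j6 2.03
d mm [-0.8  0.9 -9.6] turn deg [-0.06  0.18  0.09]
q 395.4 n -371.7 Fq -0.7 Fn -0.7 Fz -6.2
```

```bash
python3 -m pendant '[{"dx":-0.0006,"dy":0.0008,"dz":-0.003,"wx":0,"wy":0.15,"wz":0,"jaw":-1},{"dx":0,"dy":0,"dz":-0.003,"wx":0,"wy":0,"wz":0,"jaw":-1},{"dx":0,"dy":0,"dz":0,"wx":0,"wy":0,"wz":0,"jaw":-1}]'
python3 -c "
from h import *
bore(410,z=61.5,flip=180)"
```

```text
t: 29.05
tool_pos: [490.2, -244.6, 61.4]
tcp_rot: [[-0.001, 0.28, -0.96], [0.001, -0.96, -0.28], [-1.0, -0.002, 0.0]]
wrist_force: [0.3, -0.1, -4.9]
width: 24.2
t 29.05 pos [ 490.2 -244.6   61.4] w 24.2 F [ 0.3 -0.1 -4.9] M [-0.04 -0.04 -0.01] j6 2.02
d mm [-0.1 -0.1 -8.5] turn deg [-0.08  0.03  0.09]
q 401.5 n -372.7 Fq 0.2 Fn -0.2 Fz -4.9
```

Aligned. I creep forward.

```bash
python3 -m pendant '[{"dx":0,"dy":0,"dz":-0.002,"wx":0,"wy":0,"wz":0,"jaw":-1},{"dx":0,"dy":0,"dz":-0.002,"wx":0,"wy":0,"wz":0,"jaw":-1},{"dx":0,"dy":0,"dz":0,"wx":0,"wy":0,"wz":0,"jaw":-1}]'
python3 -c "
from h import *
bore(410,z=61.5,flip=180)"
python3 -m pendant '[{"dx":0,"dy":0,"dz":-0.0015,"wx":0,"wy":0,"wz":0,"jaw":-1},{"dx":0,"dy":0,"dz":-0.0015,"wx":0,"wy":0,"wz":0,"jaw":-1}]'
python3 -c "
from h import *
bore(410,z=61.5,flip=180)"
```

```text
t: 29.35
tool_pos: [494.5, -243.4, 61.4]
tcp_rot: [[-0.001, 0.28, -0.96], [0.001, -0.96, -0.28], [-1.0, -0.001, 0.0]]
wrist_force: [-0.8, -0.1, -5.9]
width: 24.2
t 29.35 pos [ 494.5 -243.4   61.4] w 24.2 F [-0.8 -0.1 -5.9] M [ 0.   -0.05  0.04] j6 2.02
d mm [-0.1 -0.2 -4. ] turn deg [-0.08  0.02  0.09]
q 406.0 n -372.8 Fq -0.8 Fn 0.1 Fz -5.9
t: 29.55
tool_pos: [497.4, -242.5, 61.4]
tcp_rot: [[-0.001, 0.28, -0.96], [0.001, -0.96, -0.28], [-1.0, -0.002, 0.001]]
wrist_force: [0.3, -0.3, -5.1]
width: 24.4
t 29.55 pos [ 497.4 -242.5   61.4] w 24.4 F [ 0.3 -0.3 -5.1] M [ 0.08 -0.03  0.06] j6 2.02
d mm [-0.1 -0.1 -1. ] turn deg [-0.09  0.03  0.1 ]
q 409.0 n -372.7 Fq 0.2 Fn -0.4 Fz -5.1
```

```bash
python3 -m pendant '[{"dx":0,"dy":0,"dz":-0.001,"wx":0,"wy":0,"wz":0,"jaw":-1},{"dx":0,"dy":0,"dz":-0.001,"wx":0,"wy":0,"wz":0,"jaw":-1}]'
python3 -c "
from h import *
bore(410,z=61.5,flip=180)"
python3 -m pendant '[{"dx":0,"dy":0,"dz":-0.001,"wx":0,"wy":0,"wz":0,"jaw":-1},{"dx":0,"dy":0,"dz":-0.001,"wx":0,"wy":0,"wz":0,"jaw":-1}]'
python3 -c "
from h import *
bore(410,z=61.5,flip=180)"
```

```text
t: 29.75
tool_pos: [497.7, -242.2, 61.1]
tcp_rot: [[-0.005, 0.279, -0.96], [0.002, -0.96, -0.279], [-1.0, -0.003, 0.004]]
wrist_force: [-3.1, -2.2, -4.1]
width: 24.0
t 29.75 pos [ 497.7 -242.2   61.1] w 24.0 F [-3.1 -2.2 -4.1] M [-0.71  0.83 -0.05] j6 2.02
d mm [-0.4  0.1 -0.6] turn deg [-0.13  0.25  0.17]
q 409.4 n -372.5 Fq -3.6 Fn -1.3 Fz -4.1
t: 29.95
tool_pos: [497.6, -242.0, 60.8]
tcp_rot: [[-0.009, 0.278, -0.96], [0.002, -0.96, -0.278], [-1.0, -0.005, 0.009]]
wrist_force: [-4.1, -2.5, -3.1]
width: 24.3
t 29.95 pos [ 497.6 -242.    60.8] w 24.3 F [-4.1 -2.5 -3.1] M [-0.65  1.01 -0.04] j6 2.01
d mm [-0.7  0.3 -0.7] turn deg [-0.19  0.49  0.26]
q 409.3 n -372.3 Fq -4.6 Fn -1.3 Fz -3.1
```

```bash
python3 -m pendant '[{"dx":-0.0007,"dy":0.0003,"dz":-0.002,"wx":-0.1,"wy":0.5,"wz":0.3,"jaw":-1},{"dx":-0.0002,"dy":0,"dz":-0.002,"wx":0,"wy":0.3,"wz":0.1,"jaw":-1},{"dx":0,"dy":0,"dz":-0.002,"wx":0,"wy":0.2,"wz":0,"jaw":-1}]'
python3 - <<'E'
from h import *
bore(410,z=61.5,flip=180)
p=cam('wrist');save(p,'w12.png')
E
```

```text
t: 30.25
tool_pos: [497.6, -241.6, 60.5]
tcp_rot: [[-0.003, 0.277, -0.961], [0.001, -0.961, -0.277], [-1.0, -0.002, 0.002]]
wrist_force: [-6.1, -4.1, -2.2]
width: 24.3
t 30.25 pos [ 497.6 -241.6   60.5] w 24.3 F [-6.1 -4.1 -2.2] M [-1.31  1.56 -0.23] j6 2.01
d mm [-1.   0.7 -0.6] turn deg [-0.27  0.13  0.1 ]
q 409.4 n -371.9 Fq -7.0 Fn -2.2 Fz -2.2
```

View pics/w12.png

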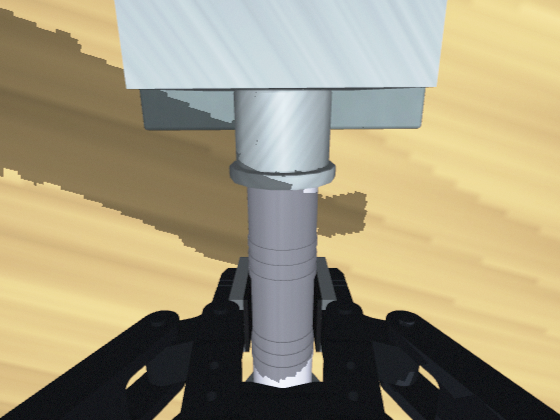

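The no-go face is square on the block (edge centre column ≈282, gauge ≈282), refused at about 7 N without moving. I withdraw and return it.

```bash
python3 -m pendant '[{"dx":-0.0005,"dy":0.0003,"dz":0.003,"wx":0,"wy":0,"wz":0,"jaw":-1},{"dx":0,"dy":0,"dz":0.01,"wx":0,"wy":0,"wz":0,"jaw":-1},{"dx":0,"dy":0,"dz":0.02,"wx":0,"wy":0,"wz":0,"jaw":-1},{"dx":-0.01,"dy":0,"dz":0.025,"wx":0,"wy":0,"wz":0,"jaw":-1},{"dx":-0.03,"dy":0,"dz":0.01,"wx":0,"wy":0,"wz":0,"jaw":-1},{"dx":-0.035,"dy":0,"dz":0,"wx":0,"wy":0,"wz":0,"jaw":-1},{"dx":-0.035,"dy":0,"dz":0,"wx":0,"wy":0,"wz":0,"jaw":-1},{"dx":-0.02,"dy":0,"dz":0,"wx":0,"wy":0,"wz":0,"jaw":-1},{"dx":0,"dy":0,"dz":0,"wx":5,"wy":0,"wz":0,"jaw":-1},{"dx":0,"dy":0,"dz":0,"wx":8.5,"wy":0,"wz":0,"jaw":-1},{"dx":0,"dy":0,"dz":0,"wx":8.5,"wy":0,"wz":0,"jaw":-1},{"dx":0,"dy":0,"dz":0,"wx":8.5,"wy":0,"wz":0,"jaw":-1}]'
python3 -c "
from h import *
todo([566.8,181.2,190],77.1)"
```

```text
t: 31.5
tool_pos: [430.6, -259.4, 197.3]
tcp_rot: [[0.017, -0.258, -0.966], [0.002, -0.966, 0.258], [-1.0, -0.007, -0.016]]
wrist_force: [0.8, -0.7, -4.7]
width: 24.1
t 31.5 pos [ 430.6 -259.4  197.3] w 24.1 F [ 0.8 -0.7 -4.7] M [-0.03  0.    0.  ] j6 1.54
d mm [  10.7 -460.8  -17.8] turn deg [87.95 -0.42  1.  ]
```

```bash
python3 -m pendant '[{"dx":0,"dy":0,"dz":0,"wx":8.5,"wy":0,"wz":0,"jaw":-1},{"dx":0,"dy":0,"dz":0,"wx":8.5,"wy":0,"wz":0,"jaw":-1},{"dx":0,"dy":0,"dz":0,"wx":8.5,"wy":0,"wz":0,"jaw":-1},{"dx":0,"dy":0,"dz":0,"wx":8.5,"wy":0,"wz":0,"jaw":-1},{"dx":0,"dy":0,"dz":0,"wx":8.5,"wy":0,"wz":0,"jaw":-1},{"dx":0,"dy":0,"dz":0,"wx":8.5,"wy":0,"wz":0,"jaw":-1},{"dx":0,"dy":0,"dz":0,"wx":8.5,"wy":0,"wz":0,"jaw":-1},{"dx":0,"dy":0,"dz":0,"wx":8.5,"wy":0,"wz":0,"jaw":-1},{"dx":0,"dy":0,"dz":0,"wx":8.5,"wy":0,"wz":0,"jaw":-1},{"dx":0,"dy":0,"dz":0,"wx":4,"wy":0,"wz":0,"jaw":-1},{"dx":0,"dy":0,"dz":0,"wx":1,"wy":0,"wz":0,"jaw":-1},{"dx":0,"dy":0,"dz":0,"wx":0,"wy":0,"wz":0,"jaw":-1}]'
python3 -c "
from h import *
todo([566.8,181.2,190],77.1)"
```

```text
t: 32.7
tool_pos: [427.8, -255.2, 196.6]
tcp_rot: [[0.03, -0.991, 0.13], [0.007, 0.131, 0.991], [-1.0, -0.028, 0.011]]
wrist_force: [-1.1, 0.5, -3.3]
width: 24.2
t 32.7 pos [ 427.8 -255.2  196.6] w 24.2 F [-1.1  0.5 -3.3] M [-0.08  0.2   0.05] j6 0.1
d mm [ 13.9 -80.6 450.7] turn deg [5.4  0.72 1.6 ]
```

```bash
python3 -m pendant '[{"dx":0,"dy":0,"dz":0,"wx":5,"wy":0.7,"wz":1.6,"jaw":-1},{"dx":0,"dy":-0.003,"dz":0.03,"wx":0,"wy":0,"wz":0,"jaw":-1},{"dx":0,"dy":-0.0038,"dz":0.042,"wx":0,"wy":0,"wz":0,"jaw":-1},{"dx":0,"dy":-0.0038,"dz":0.042,"wx":0,"wy":0,"wz":0,"jaw":-1},{"dx":0,"dy":-0.0038,"dz":0.042,"wx":0,"wy":0,"wz":0,"jaw":-1},{"dx":0,"dy":-0.0038,"dz":0.042,"wx":0,"wy":0,"wz":0,"jaw":-1},{"dx":0,"dy":-0.0038,"dz":0.042,"wx":0,"wy":0,"wz":0,"jaw":-1},{"dx":0,"dy":-0.0038,"dz":0.042,"wx":0,"wy":0,"wz":0,"jaw":-1},{"dx":0,"dy":-0.0038,"dz":0.042,"wx":0,"wy":0,"wz":0,"jaw":-1},{"dx":0,"dy":-0.0038,"dz":0.042,"wx":0,"wy":0,"wz":0,"jaw":-1},{"dx":0,"dy":-0.003,"dz":0.03,"wx":0,"wy":0,"wz":0,"jaw":-1},{"dx":0,"dy":0,"dz":0,"wx":0,"wy":0,"wz":0,"jaw":-1}]'
python3 -c "
from h import *
todo([566.8,181.2,160],77.1)"
```

```text
t: 33.9
tool_pos: [552.8, 140.0, 197.3]
tcp_rot: [[0.008, -0.979, 0.206], [0.004, 0.206, 0.979], [-1.0, -0.007, 0.006]]
wrist_force: [0.3, -0.3, -3.4]
width: 24.4
t 33.9 pos [552.8 140.  197.3] w 24.4 F [ 0.3 -0.3 -3.4] M [-0.16  0.09 -0.02] j6 -0.74
d mm [37.6 -5.  43. ] turn deg [1.03 0.32 0.4 ]
```

```bash
python3 -m pendant '[{"dx":0,"dy":-0.003,"dz":0.02,"wx":1,"wy":0.3,"wz":0.4,"jaw":-1},{"dx":0,"dy":-0.002,"dz":0.02,"wx":0,"wy":0,"wz":0,"jaw":-1},{"dx":0.02,"dy":0,"dz":0,"wx":0,"wy":0,"wz":0,"jaw":-1},{"dx":0.03,"dy":0,"dz":0,"wx":0,"wy":0,"wz":0,"jaw":-1},{"dx":0.025,"dy":0,"dz":0,"wx":0,"wy":0,"wz":0,"jaw":-1},{"dx":0.012,"dy":0,"dz":0,"wx":0,"wy":0,"wz":0,"jaw":-1},{"dx":0,"dy":0,"dz":0,"wx":0,"wy":0,"wz":0,"jaw":-1}]'
python3 -c "
from h import *
todo([566.8,181.2,90],77.1)"
```

```text
t: 34.6
tool_pos: [567.3, 181.3, 107.8]
tcp_rot: [[0.002, -0.977, 0.215], [0.002, 0.215, 0.977], [-1.0, -0.001, 0.002]]
wrist_force: [-0.1, -0.3, -5.1]
width: 23.9
t 34.6 pos [567.3 181.3 107.8] w 23.9 F [-0.1 -0.3 -5.1] M [-0.06  0.11  0.  ] j6 -0.8
d mm [17.8  0.5 -0.2] turn deg [0.49 0.12 0.07]
```

```bash
python3 -m pendant '[{"dx":0.012,"dy":0.0005,"dz":0,"wx":0.5,"wy":0.1,"wz":0,"jaw":-1},{"dx":0.01,"dy":0,"dz":0,"wx":0,"wy":0,"wz":0,"jaw":-1},{"dx":0,"dy":0,"dz":0,"wx":0,"wy":0,"wz":0,"jaw":-1}]'
python3 - <<'E'
from h import *
todo([566.8,181.2,61.6],77.1)
p=cam('wrist');save(p,'w13.png')
E
```

```text
t: 34.9
tool_pos: [568.7, 182.0, 86.8]
tcp_rot: [[0.006, -0.975, 0.223], [0.002, 0.223, 0.975], [-1.0, -0.005, 0.003]]
wrist_force: [-0.5, 0.2, -5.1]
width: 24.4
t 34.9 pos [568.7 182.   86.8] w 24.4 F [-0.5  0.2 -5.1] M [-0.06  0.07 -0.01] j6 -0.81
d mm [25.2  1.8 -1.3] turn deg [-0.01  0.18  0.29]
```

View pics/w13.png

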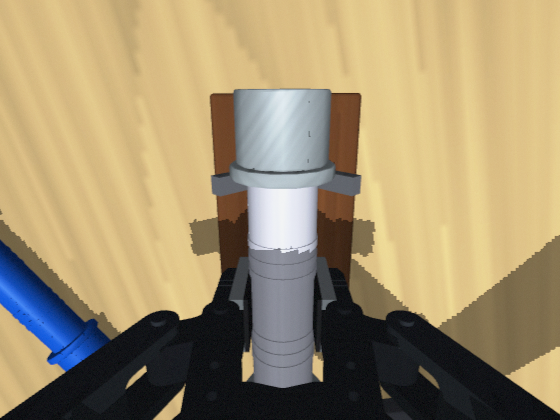

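The gauge is aligned over the cradle and hasn't shifted in the grip, so I lower it.

```bash
python3 -m pendant '[{"dx":0.008,"dy":0.0018,"dz":-0.0013,"wx":0,"wy":0.2,"wz":0.3,"jaw":-1},{"dx":0.007,"dy":0,"dz":0,"wx":0,"wy":0,"wz":0,"jaw":-1},{"dx":0.005,"dy":0,"dz":0,"wx":0,"wy":0,"wz":0,"jaw":-1},{"dx":0,"dy":0,"dz":0,"wx":0,"wy":0,"wz":0,"jaw":-1}]'
python3 -c "
from h import *
todo([566.8,181.2,61.6],77.1)"
```

```text
t: 35.35
tool_pos: [568.1, 181.8, 67.6]
tcp_rot: [[0.004, -0.975, 0.223], [0.002, 0.223, 0.975], [-1.0, -0.003, 0.002]]
wrist_force: [-0.9, -1.4, -4.7]
width: 24.2
t 35.35 pos [568.1 181.8  67.6] w 24.2 F [-0.9 -1.4 -4.7] M [-0.06  0.04  0.05] j6 -0.81
d mm [ 6.   1.1 -0.9] turn deg [0.02 0.14 0.18]
```

```bash
python3 -m pendant '[{"dx":0.003,"dy":0.0012,"dz":-0.0009,"wx":0,"wy":0.15,"wz":0.2,"jaw":-1},{"dx":0.0015,"dy":0.0002,"dz":0,"wx":0,"wy":0,"wz":0,"jaw":-1},{"dx":0,"dy":0,"dz":0,"wx":0,"wy":0,"wz":0,"jaw":-1}]'
python3 -c "
from h import *
todo([566.8,181.2,61.6],77.1)"
```

```text
t: 35.65
tool_pos: [566.7, 181.4, 62.9]
tcp_rot: [[-0.0, -0.975, 0.223], [-0.0, 0.223, 0.975], [-1.0, -0.0, -0.0]]
wrist_force: [-0.7, -0.0, -5.2]
width: 24.2
t 35.65 pos [566.7 181.4  62.9] w 24.2 F [-0.7 -0.  -5.2] M [ 0.01  0.05 -0.02] j6 -0.81
d mm [ 1.3 -0.1 -0.1] turn deg [ 0.04 -0.01  0.  ]
```

```bash
python3 -m pendant '[{"dx":0.0009,"dy":0,"dz":0,"wx":0,"wy":0,"wz":0,"jaw":-1},{"dx":0.0007,"dy":0,"dz":0,"wx":0,"wy":0,"wz":0,"jaw":-1}]'
python3 -c "
from h import *
todo([566.8,181.2,61.6],77.1)"
python3 -m pendant '[{"dx":0.0004,"dy":0,"dz":0,"wx":0,"wy":0,"wz":0,"jaw":-1},{"dx":0.0004,"dy":0,"dz":0,"wx":0,"wy":0,"wz":0,"jaw":-1}]'
python3 -c "
from h import *
todo([566.8,181.2,61.6],77.1)"
```

```text
t: 35.85
tool_pos: [567.1, 181.5, 61.7]
tcp_rot: [[0.001, -0.975, 0.222], [0.0, 0.222, 0.975], [-1.0, -0.001, 0.0]]
wrist_force: [-1.4, -0.5, -2.5]
width: 24.2
t 35.85 pos [567.1 181.5  61.7] w 24.2 F [-1.4 -0.5 -2.5] M [-0.04  0.35 -0.  ] j6 -0.81
d mm [ 0.1  0.2 -0.3] turn deg [0.05 0.02 0.04]
t: 36.05
tool_pos: [567.1, 181.5, 61.7]
tcp_rot: [[0.001, -0.975, 0.222], [0.0, 0.222, 0.975], [-1.0, -0.001, 0.0]]
wrist_force: [-1.3, 0.1, -1.6]
width: 24.4
t 36.05 pos [567.1 181.5  61.7] w 24.4 F [-1.3  0.1 -1.6] M [-0.11  0.34 -0.06] j6 -0.81
d mm [ 0.1  0.2 -0.3] turn deg [0.05 0.02 0.06]
```

Seated, so I release and rise well clear.

```bash
python3 -m pendant '[{"dx":0,"dy":0,"dz":0,"wx":0,"wy":0,"wz":0,"jaw":-0.3},{"dx":0,"dy":0,"dz":0,"wx":0,"wy":0,"wz":0,"jaw":0},{"dx":0,"dy":0,"dz":0,"wx":0,"wy":0,"wz":0,"jaw":0.5},{"dx":0,"dy":0,"dz":0,"wx":0,"wy":0,"wz":0,"jaw":1},{"dx":0,"dy":0,"dz":0,"wx":0,"wy":0,"wz":0,"jaw":1},{"dx":-0.02,"dy":0,"dz":0,"wx":0,"wy":0,"wz":0,"jaw":1},{"dx":-0.03,"dy":0,"dz":0,"wx":0,"wy":0,"wz":0,"jaw":1},{"dx":-0.035,"dy":0,"dz":0,"wx":0,"wy":0,"wz":0,"jaw":1},{"dx":-0.035,"dy":0,"dz":0,"wx":0,"wy":0,"wz":0,"jaw":1},{"dx":-0.015,"dy":0,"dz":0,"wx":0,"wy":0,"wz":0,"jaw":1},{"dx":0,"dy":0,"dz":0,"wx":0,"wy":0,"wz":0,"jaw":1},{"dx":0,"dy":0,"dz":0,"wx":0,"wy":0,"wz":0,"jaw":1}]'
python3 - <<'E'
from h import *
todo([566.8,181.2,61.6],77.1)
a=cam('wrist')['image'];b=cam('side')['image']
cv2.imwrite('pics/f.png',cv2.resize(cv2.cvtColor(np.hstack([a,b]),cv2.COLOR_RGB2BGR),(800,300)))
E
```

```text
t: 37.25
tool_pos: [569.3, 182.4, 204.8]
tcp_rot: [[0.01, -0.975, 0.221], [0.003, 0.221, 0.975], [-1.0, -0.009, 0.005]]
wrist_force: [-0.4, 0.7, -0.9]
width: 85.3
t 37.25 pos [569.3 182.4 204.8] w 85.3 F [-0.4  0.7 -0.9] M [ 0.02  0.   -0.06] j6 -0.81
d mm [143.2   3.4  -2.4] turn deg [0.16 0.29 0.5 ]
```

View pics/f.png

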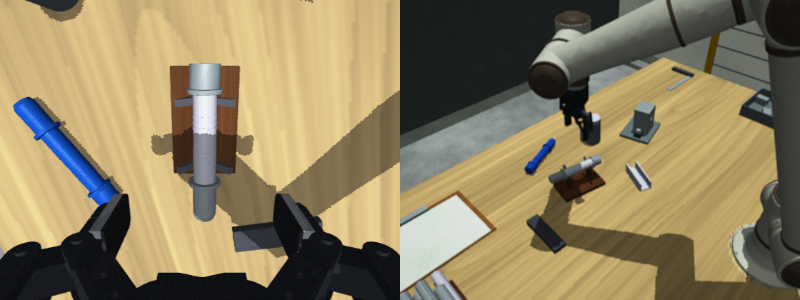

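The gauge lies in both rests, with the gripper open and clear; the bystanders look unmoved in this view. I hand it in.

```bash
python3 -c "
from station import ctrl
print(ctrl.finish_job())"
```

```text
the job is handed in; nothing more can be done
None
```

The bore check is done and handed in at about 37 s of the 72 s allowed.

- **Go end:** it slid in freely until it stopped at about 8 N. Depth readings put the collar against the block face. I drew it out, laid the gauge in its cradle and let go.
- **No-go end:** after regripping, I pressed it centred and square (within about 0.3°) against the mouth. It was refused at about 7 N with no further advance.
- **Finish:** the last pictures show the gauge lying in both V rests, the gripper open about 140 mm above it, and the blue look-alike, channel, flat bar and can apparently where they were. I judged the bystanders by eye and did not re-measure them.

Two readings disagreed, neither with any effect:

- **Camera offset:** the top camera placed things 2–3 mm off the robot's frame. I took bore height and side position from the gauge's own seat and relative views instead.
- **Finger width:** it read about 24 mm on the 26 mm handle, though the grip was firm and did not slip.

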